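# Tare the glaze pot on the bench scale

### The arm

A 6-joint arm with a two-finger parallel gripper is mounted at the origin on the work surface. World frame = base frame: x ahead of the robot, y to its left, z up, the work surface at z = 0. Lengths are in mm, angles in rad, forces in N, time in s.
With the tool pointing down it reaches from about 350 to 875 mm from the base axis. Payload 4.2 kg.
Tool frame: the origin (TCP) lies midway between the tips of the shut fingers; the grasp point (between the pads) lies 19 mm behind it; x points along the fingers, y is the direction in which the jaws open and shut, and the axes are right-handed (so a half turn about x gives the same grasp; the last joint's range is limited). The gripper opens to 87 mm and grips with 3 to 60 N. Pads are 19 mm wide; open, the fingers measure 117 mm over their backs; the gripper's body (75 mm by 190 mm) begins 51 mm behind the grasp point.
Start: joints at [-1.071, 0.385, 0.008, 0, -1.194, -0.259], TCP at [149.067, -606.942, 222.55] pointing down, gripper open.
Joint ranges: [-3.14, 3.14], [-1.21, 2.06], [-1.07, 1.41], [-3.16, 2.05], [-2.99, -0.16], [-3.1, 3.1]. Speed limits (rad/s): [2.79, 2.79, 3.14, 3.14, 3.14, 3.14].

### API

Orientations are given as [roll, pitch, yaw] about the fixed x, y, z axes, in that order (R = Rz(yaw) Ry(pitch) Rx(roll)).
In Python, from workcell import * gives the robot as it stands. The module is installed in compiled form; this text tells all that it offers.
- The arm moves only by the tool step_arm, never from a script. Its argument "deltas" is one flat list of numbers, 7 for each row, row after row: the shift along the tool's x, y, z in mm, then the turn, a rotation vector about the tool's x, y, z in degrees, then the opening in per cent of the stroke, from 0 (shut) to 100 (fully open). A call has 1 to 20 rows; each row shifts and turns the pose as measured when the row begins, along the tool's axes as they then stand; what a row does not reach is not made up. A row lasts 1/12 s, in which the tool goes at most 41.7 mm and 7.16 degrees, less where a joint would pass 70% of its speed; a pose out of reach is approached as far as the arm can. A call with a gripper value outside its range is refused whole. The fingers move at their own pace and stop on an object; "newtons" is the grip in N (left out, the last holds). Time passes only in rows, so rows that do not move let the fingers close. It gives the time, the measured TCP pose, the force and the opening at its end, in the units of the state.
- state(): the state, without advancing time (a new reading comes with each control period).
- grab_frame(name): name is "scene" or "top" or "wrist"; returns a dict with "color" (400x640x3 uint8, red, green, blue), "camera_matrix" (3x3 intrinsics, pixels), "rvec" (rotation vector, rad) and "tvec" (3), from world to camera coordinates, as OpenCV has them; the wrist camera has in their place "tool_from_camera" (4x4, takes a point from camera to tool coordinates, whose origin is the TCP and whose axes are the tool frame's). Camera axes: x right, y down, z forward; pixel columns grow to the right and rows downward; lengths in mm; the calibration is good to about 2 mm. A picture is of the moment at which its call begins: read the wrist's pose just before it. There is no depth.
- job_done(): hands the job in, once; it reports no verdict.
The state is a dict: "clock": time; "qpos": joint angles; "dq": joint speeds; "tau": joint torques, N m; "tcp_pos": TCP position; "tcp_rot": TCP orientation; "contact_force": force on the tool from outside, world axes, zero at the start; "moment": the same for the moment, N m; "opening": finger opening in mm.
Only numpy, scipy, OpenCV 4.12 (cv2) and the standard library are available. Lean on these libraries where they do the work, as an engineer would, in place of code of your own. Each camera call takes 0.05 s, during which the arm holds its last target.

### The job

Set the empty blue glaze pot upright on the steel pan of the bench scale, gently, and let go of it. Then tare it out: roll the black thumbwheel in the slot of the sloped panel, without leaning hard on it, until the dial has turned its red zero mark under the tip of the needle. Leave the pot standing on the pan, and the bowl, the jar and the brush where they are.

Things in the scene. Friction and masses are not known exactly. Their poses are not given: they have to be found in the camera images.
- pot: Blue stoneware pot, open on top, a straight round cylinder 62 mm across (30 mm foot radius) and 90 mm tall, wall 6 mm; 0.2 to 0.37 kg. Origin at the centre of its underside, z up its axis. Starts upright on the table in front of the scale's sloped console.
- scale: Pale green bench scale, fixed, 300 mm long (x) by 180 wide (y). Origin: centre of its underside on the table, z up. At the -x end a sloped console: the panel rises 20 degrees towards +x, 38 mm high at x = -150 mm, 84 mm at x = -22, and carries the dial (+y side) and the thumbwheel (-y side). From x = -22 to 150 the housing is 84 mm high, with the square steel pan above it.
- pan_top (a point): Centre of the upper face of the flat square steel pan, 150 x 150 mm, 112 mm above the table when empty; axes as the scale's. The pan rides on a spring (about 820 N/m) and sinks 12 mm per kg put on it; it is not to be pushed down more than 13.5 mm.
- pan (a joint): How far the pan has sunk, in m: 0 when empty, growing downward, 0.015 at 1.25 kg, hard stop at 0.018.
- tare_wheel: Black knurled thumbwheel, 44 mm across, 10 wide, on edge in a 39 x 13.5 mm panel slot, 7 mm proud. Origin: its centre, inside the panel; y = its axle. Many turns either way; drag of 2.5 N at the rim: under about 8 N a touch may slip; stays where left; press with less than 30 N. Rolling its crown down the slope (away from the pan) turns the dial clockwise, 0.6 rad per rad of wheel; up, anticlockwise.
- wheel_crown (a point): Fixed point of the panel: the top of the wheel's exposed rim, where a fingertip touches it, 7 mm off the panel. x: up the slope towards the pan; y: along the axle towards the dial; z: straight out of the panel (20 degrees off vertical, leaning away from the pan). The panel is bare for 25 mm round the slot; the dial's rim stands 5 mm off the panel.
- dial_centre (a point): Common axle of needle and dial, 2.5 mm off the panel, under a clear window 106 mm across over its rim; fixed, axes as wheel_crown. The load turns the needle clockwise (seen from above the panel), a full circle is 1.25 kg; the thumbwheel turns the cream dial plate beneath it.
- zero_mark (a point): Middle of the red zero mark, 6 mm wide, printed on the dial plate 44 mm from its centre; x axis points outward along the radius. It turns with the dial plate, that is with the thumbwheel.
- needle_tip (a point): Tip of the slim black needle, 44 mm from the dial's centre; x axis along the needle towards the tip. It turns with the load on the pan only: empty, it points straight up the slope.
- bowl: Bystander: pale bisque bowl, 110 mm across, 55 mm tall. Origin at the centre of its underside.
- jar: Bystander: closed paint jar, 50 mm across, 65 mm tall. Origin at the centre of its underside.
- brush: Bystander: paint brush lying on the table, 150 mm long along its x. Origin on its underside, near the middle.
Not all that is in view belongs to the job. Of the things that look like the pot, the largest one is meant.

How it is judged:
By the outcome, as a careful person would: the job done as asked, in the order asked, and still so for the second after the job is handed in, with the robot touching nothing.
It also fails if it takes over 72 s, if anything falls off the work surface, if the arm or the gripper's body presses on something with over 40 N, if the wrist force passes 120 N, or if a joint passes its speed limit or range.

## Working session

There is one attempt and no reset: what is moved stays moved. The work goes in short steps, Python scripts to look and compute and a tool call to move; the robot and the scene stay as the last step left them, time stands still between calls to the robot, and variables do not carry over. Pictures are saved under pics/ and viewed, and the job is handed in when it is done.

Besides the shell and the picture viewer there is one more tool, called after ">>>" as name(argument=value, ...) on one line, values as JSON. step_arm: Moves the arm, as the interface text tells. Its arguments: {"type":"object","properties":{"deltas":{"type":"array","items":{"type":"number"}},"newtons":{"type":"number"}},"required":["deltas"]}

```bash
mkdir -p pics; ls
python3 - <<'E'
from workcell import *
import cv2
print(state())
for n in ("scene","top"):
    f=grab_frame(n); cv2.imwrite(f"pics/{n}0.png",f["color"][:,:,::-1]); print(n,f["camera_matrix"],f["rvec"],f["tvec"])
f=grab_frame("wrist"); cv2.imwrite("pics/wrist0.png",f["color"][:,:,::-1]); print(f["camera_matrix"],f["tool_from_camera"])
E
```

```text
pics
{'clock': 0.0, 'qpos': array([-1.07141623e+00,  3.85551245e-01,  6.61619274e-03, -5.19632276e-04,
       -1.19394927e+00, -2.58572854e-01]), 'dq': array([-0.00094297,  0.00146851,  0.00077244,  0.00042434,  0.00164633,
       -0.00141319]), 'tau': array([-1.13868504e-03, -3.90669537e+01,  1.87404478e+01,  4.22004595e+00,
        1.09506963e-02, -1.83836883e-04]), 'tcp_pos': array([ 148.92089488, -606.38500514,  221.45594983]), 'tcp_rot': array([1.60215451, 1.56865321, 1.84277003]), 'contact_force': array([0.04643145, 0.02222009, 0.01416168]), 'moment': array([ 0.08577957, -0.0010222 ,  0.04622968]), 'opening': 87.29673324737726}
scene [[372.46901417   0.         319.56256268]
 [  0.         372.46901417 197.34549233]
 [  0.           0.           1.        ]] [ 1.4460985   2.31118714 -0.72629813] [ 266.16830355 -354.49506719 1281.41200717]
top [[399.38848152   0.         323.01586336]
 [  0.         399.38848152 198.16606925]
 [  0.           0.           1.        ]] [ 2.10927627 -2.10218599  0.22368809] [   2.21444799  601.98104233 1131.42804431]
[[324.1952456    0.         321.00463802]
 [  0.         324.1952456  196.65333961]
 [  0.           0.           1.        ]] [[-2.66419755e-04 -2.51739452e-01  9.67795008e-01 -1.61366567e+02]
 [ 9.99999920e-01  2.20433693e-04  3.32623736e-04 -1.40992637e-01]
 [-2.97069145e-04  9.67795019e-01  2.51739374e-01 -6.82274102e+01]
 [ 0.00000000e+00  0.00000000e+00  0.00000000e+00  1.00000000e+00]]
```

View pics/scene0.png

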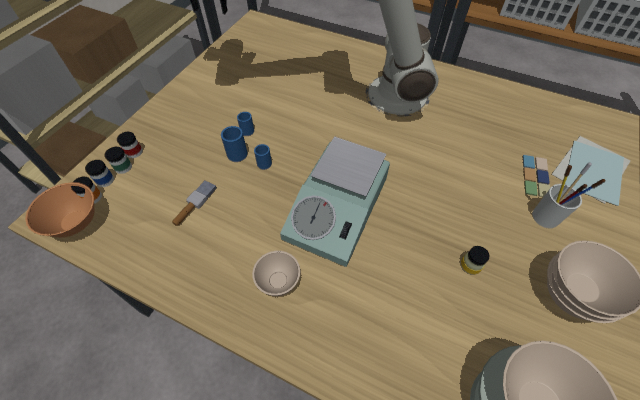

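View pics/top0.png

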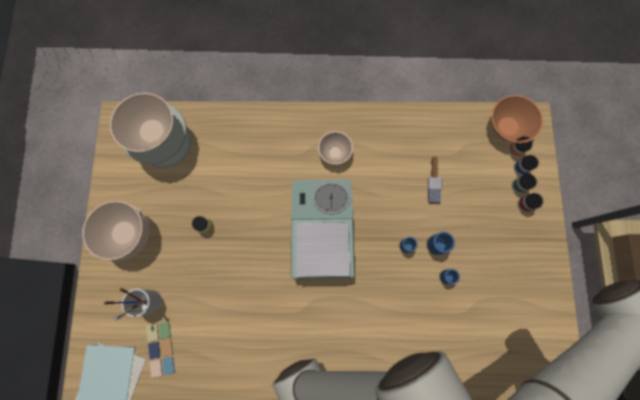

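View pics/wrist0.png

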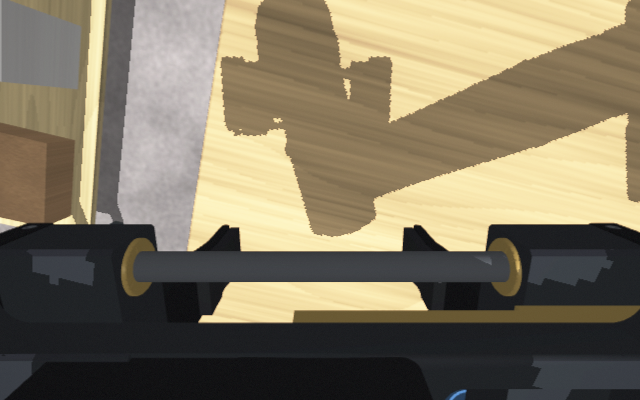

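```bash
cat > h.py <<'E'
from workcell import *
import cv2, numpy as np
from scipy.spatial.transform import Rotation as R
def cam(n):
    s=state(); f=grab_frame(n); K=f["camera_matrix"]
    if n=="wrist":
        T=np.eye(4); T[:3,:3]=R.from_euler('xyz',s["tcp_rot"]).as_matrix(); T[:3,3]=s["tcp_pos"]
        W=T@f["tool_from_camera"]; C=np.linalg.inv(W); rv=cv2.Rodrigues(C[:3,:3])[0]; tv=C[:3,3]
    else: rv,tv=f["rvec"],f["tvec"]
    return f["color"],K,np.array(rv).reshape(3),np.array(tv).reshape(3)
def proj(P,K,rv,tv): return cv2.projectPoints(np.float64(P).reshape(-1,3),rv,tv,K,None)[0].reshape(-1,2)
def ray(px,z,K,rv,tv):
    Rm=cv2.Rodrigues(rv)[0]; c=-Rm.T@tv; px=np.atleast_2d(px)
    d=np.c_[(px-K[[0,1],2])/K[0,0],np.ones(len(px))]@Rm
    return c+d*((z-c[2])/d[:,2])[:,None]
def crop(img,x0,y0,x1,y1,s,name):
    c=cv2.resize(img[y0:y1,x0:x1],None,fx=s,fy=s,interpolation=cv2.INTER_CUBIC); cv2.imwrite("pics/"+name,c[:,:,::-1])
E
python3 - <<'E'
from h import *
a=cam("scene"); b=cam("top")
np.savez("v0.npz",s=a[0],t=b[0]); import pickle; pickle.dump((a,b),open("v0.pkl","wb"))
crop(a[0],200,100,400,270,4,"s1.png"); crop(b[0],280,170,480,300,4,"t1.png")
for n,c,pts in (("s",a,[(234,158),(245,133),(262,166)]),("t",b,[(441,243),(450,277),(408,245)])):
    print(n,ray(np.float64(pts),0 if n=="s" else 45,*c[1:]).round(0).tolist())
E
```

```text
s [[488.0, -344.0, 0.0], [386.0, -370.0, 0.0], [478.0, -252.0, 0.0]]
t [[471.0, -347.0, 45.0], [372.0, -367.0, 45.0], [465.0, -249.0, 45.0]]
```

View pics/s1.png

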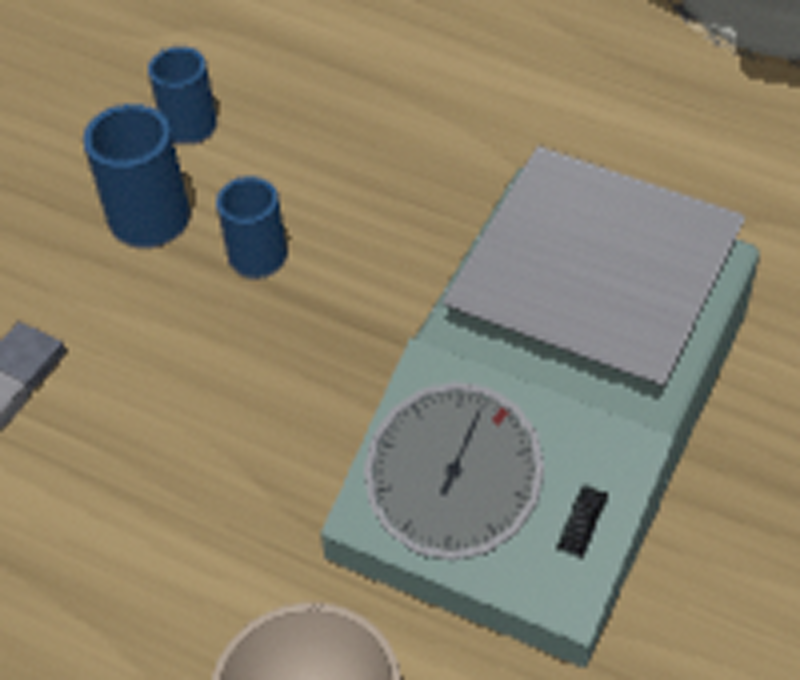

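View pics/t1.png

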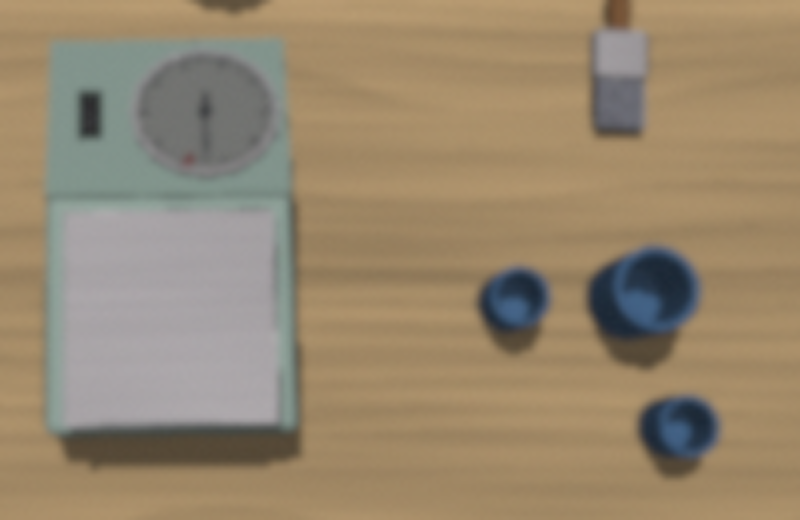

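```bash
cat > fit.py <<'E'
from h import *
import pickle
from scipy.optimize import least_squares
a,b=pickle.load(open("v0.pkl","rb"))
S=lambda l:np.float64(l)/4+[200,100]-0.375
T=lambda l:np.float64(l)/4+[280,170]-0.375
pan=np.array([[75,75,112],[75,-75,112],[-75,-75,112],[-75,75,112]],float)  # pan centre x offset = px
def model(p):
    x,y,th,px=p
    L=np.vstack([pan+[px,0,0],[[-150,90,38],[-150,-90,38],[-22,90,84],[-22,-90,84]]])
    return L@R.from_euler('z',th).as_matrix().T+[x,y,0]
s=S([(540,148),(745,218),(660,384),(446,305),(323,537),(587,643),(410,342),(672,434)])
t=T([(278,427),(62,428),(63,210),(274,208),(285,40),(50,41),(289,196),(48,196)])
def res(p): 
    M=model(p); return np.r_[(proj(M,*a[1:])-s).ravel(),(proj(M,*b[1:])-t).ravel()]
r=least_squares(res,[560,0,np.pi,64],loss='soft_l1'); print("scale",r.x, res(r.x).round(1).reshape(-1,2).tolist())
x,y,th,px=r.x; Rz=R.from_euler('z',th).as_matrix()
# dial/wheel from image: plane of panel
def onpanel(px_,c,h):
    K,rv,tv=c[1:]; Rm=cv2.Rodrigues(rv)[0]; cc=-Rm.T@tv; d=np.r_[(px_-K[[0,1],2])/K[0,0],1]@Rm
    cc=Rz.T@(cc-[x,y,0]); d=Rz.T@d
    n=np.array([-np.sin(np.radians(20)),0,np.cos(np.radians(20))]); o=np.array([-150,0,38.])+n*h
    return cc+d*((o-cc)@n)/(d@n)
for nm,q in (("dial",[((455,470),a),((205,112),b)]),("wheel",[((583,521),a),((90,115),b)]),("red",[((500,416),a),((189,159),b)]),("tip",[((481,404),a),((206,152),b)])):
    for p_,c in q: print(nm,onpanel((S if c is a else T)(p_),c,2.5 if nm!="wheel" else 5).round(1))
print("pot rim",ray(S((127,136)),90,*a[1:]),ray(T((656,290)),90,*b[1:]), "foot scene",ray(S((152,245)),0,*a[1:]))
E
python3 fit.py
```

```text
scale [516.47032416   7.20594731   3.15481798  68.46781856] [[-0.3, -0.9], [0.7, -0.8], [1.3, -0.0], [-1.0, -1.0], [-0.3, -1.5], [0.4, 0.2], [0.3, -1.1], [0.6, 0.9], [0.3, -1.0], [-0.1, -0.8], [-0.0, -0.1], [0.1, -0.1], [-0.3, -0.2], [0.4, 0.1], [0.8, -0.9], [-0.7, -0.3]]
dial [-88.5  27.2  63. ]
dial [-87.2  27.7  63.5]
wheel [-89.5 -59.1  65.3]
wheel [-85.1 -58.4  67. ]
red [-48.9  14.9  77.5]
red [-48.8  15.2  77.5]
tip [-46.3  29.2  78.4]
tip [-54.3  27.8  75.5]
pot rim [[ 473.62565033 -341.98524279   90.        ]] [[ 468.83774652 -341.32916302   90.        ]] foot scene [[ 492.90926297 -327.72633118    0.        ]]
```

Run:
```python
from h import *
s=state(); print(R.from_euler('xyz',s['tcp_rot']).as_matrix().round(3), s['clock'])
```

```text
[[-0.    -0.238  0.971]
 [ 0.001  0.971  0.238]
 [-1.     0.001 -0.   ]] 0.25
```

>>> step_arm(deltas=[0,15,31,0,0,0,100,0,15,31,0,0,0,100,0,15,31,0,0,0,100,0,15,31,0,0,0,100,0,15,31,0,0,0,100,0,15,31,0,0,0,100,0,15,31,0,0,0,100,0,15,31,0,0,0,100,0,15,31,0,0,0,100,0,15,31,0,0,0,100,0,0,0,-6,0,0,100,0,0,0,-6,0,0,100,0,0,0,-6,0,0,100,0,0,0,-6,0,0,100,0,0,0,-6,0,0,100])

```text
clock: 1.5
tcp_pos: [427.0, -375.9, 219.2]
tcp_rot: [1.237, 1.567, 2.022]
contact_force: [0.8, -0.2, 0.5]
opening: 87.2
```

```bash
cat > st.py <<'E'
from h import *
s=state(); print(s['clock'],s['tcp_pos'].round(1),s['contact_force'].round(1),round(s['opening'],1)); print(R.from_euler('xyz',s['tcp_rot']).as_matrix().round(3))
E
python3 st.py
python3 - <<'E'
from h import *
import pickle
c=cam("wrist"); pickle.dump(c,open("w1.pkl","wb")); cv2.imwrite("pics/w1.png",c[0][:,:,::-1])
ang=np.linspace(0,2*np.pi,13)[:-1]
print(proj([[471,-342,90],[471,-342,0]],*c[1:]))
E
```

```text
1.5 [ 427.  -375.9  219.2] [ 0.8 -0.2  0.5] 87.2
[[-0.002 -0.707  0.707]
 [ 0.003  0.707  0.707]
 [-1.     0.003  0.001]]
[[313.3157589  244.5213787 ]
 [314.74881783 215.60117763]]
```

View pics/w1.png

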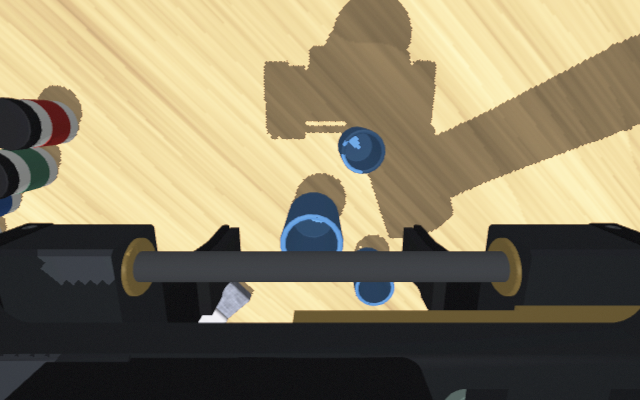

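>>> step_arm(deltas=[0,-4,28,0,0,0,100,0,-4,28,0,0,0,100,0,0,1,0,0,0,100,35,0,0,0,0,0,100,35,0,0,0,0,0,100,35,0,0,0,0,0,100,0,0,0,0,0,0,100])

```text
clock: 2.13
tcp_pos: [476.5, -341.1, 114.4]
tcp_rot: [-0.856, 1.564, -0.082]
contact_force: [-1.2, -0.4, -0.6]
opening: 87.2
```

```bash
python3 st.py
python3 - <<'E'
from h import *
import pickle
c=cam("wrist"); pickle.dump(c,open("w2.pkl","wb")); cv2.imwrite("pics/w2.png",c[0][:,:,::-1])
a=cam("scene"); crop(a[0],190,60,390,220,4,"s2.png")
s=state();p=s['tcp_pos']
print(proj([[471,-342,90],p],*c[1:]))
E
```

```text
2.1333 [ 476.5 -341.1  114.4] [-1.2 -0.4 -0.6] 87.2
[[ 0.007 -0.699  0.715]
 [-0.001  0.715  0.699]
 [-1.    -0.005  0.005]]
[[326.70890306 221.19038574]
 [312.13136695 251.38184559]]
```

View pics/w2.png

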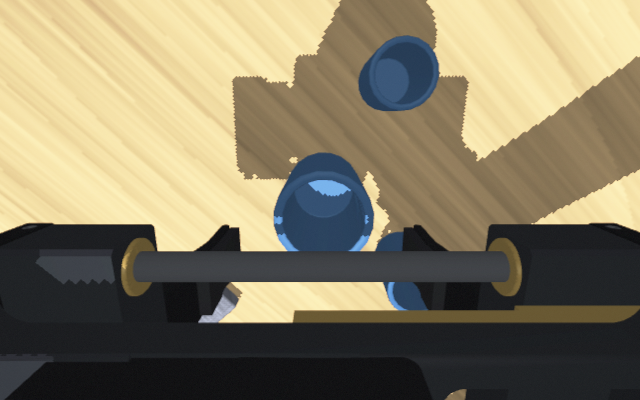

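View pics/s2.png

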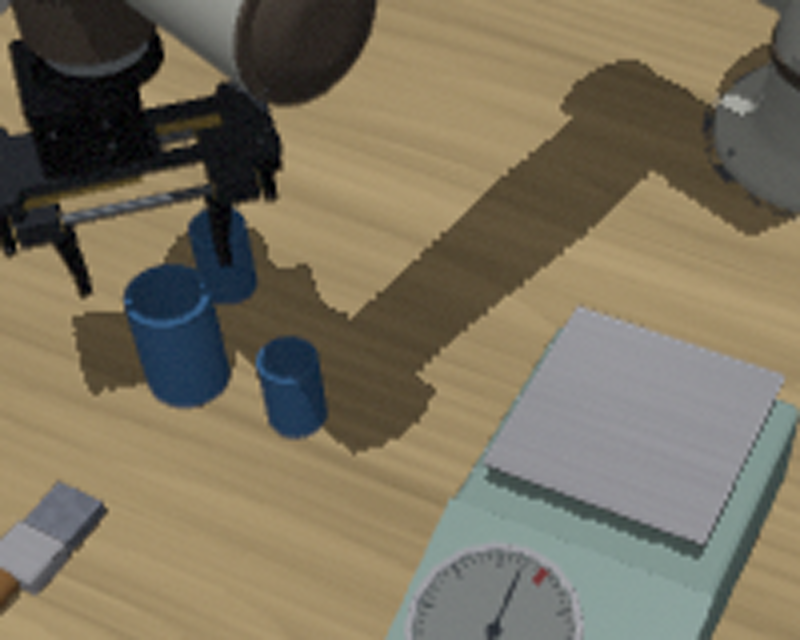

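>>> step_arm(deltas=[0,1,-4.5,0,0,0,100,24,0,0,0,0,0,100,24,0,0,0,0,0,100,22,0,0,0,0,0,100,0,0,0,0,0,0,100,0,0,0,0,0,0,100])

```text
clock: 2.73
tcp_pos: [485.2, -353.4, 67.6]
tcp_rot: [-1.255, 1.526, -0.48]
contact_force: [0.7, 0.7, -0.8]
opening: 87.1
```

```bash
python3 st.py
```

```text
2.7333 [ 485.2 -353.4   67.6] [ 0.7  0.7 -0.8] 87.1
[[ 0.04  -0.699  0.714]
 [-0.021  0.714  0.7  ]
 [-0.999 -0.042  0.014]]
```

Run:
```python
from h import *
s=state(); print(s['clock'],s['qpos'].round(3),s['dq'].round(3),s['tau'].round(1),s['tcp_pos'],s['contact_force'],s['moment'])
a=cam("scene"); crop(a[0],190,60,390,220,4,"s3.png")
c=cam("wrist"); cv2.imwrite("pics/w3.png",c[0][:,:,::-1])
s=state(); print(s['clock'],s['qpos'].round(3),s['dq'].round(3),s['tcp_pos'],s['contact_force'])
```

```text
2.7333 [-0.357  0.474 -0.286  0.008 -0.767 -0.445] [-0.007  0.002 -0.006 -0.014 -0.013 -0.001] [ -0.1 -38.1  14.2   3.2   0.2   0. ] [ 485.21107152 -353.36742649   67.5650123 ] [ 0.66895231  0.74562495 -0.77738799] [0.19455259 0.25680379 0.01333296]
2.8333 [-0.357  0.474 -0.286  0.007 -0.767 -0.445] [ 0.005 -0.001 -0.001 -0.001  0.008 -0.   ] [ 485.29488539 -353.20434945   67.63801942] [ 0.34488453  0.45491887 -0.5064207 ]
```

View pics/s3.png

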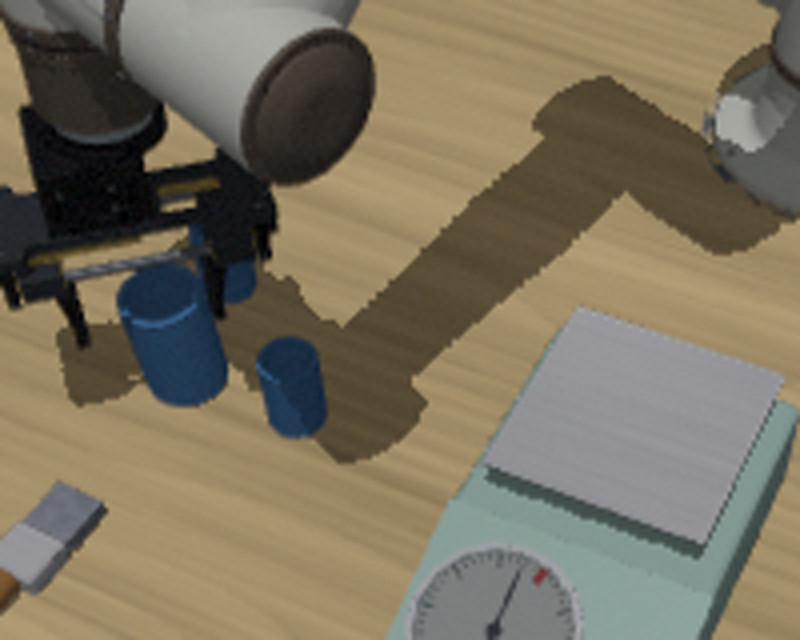

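View pics/w3.png

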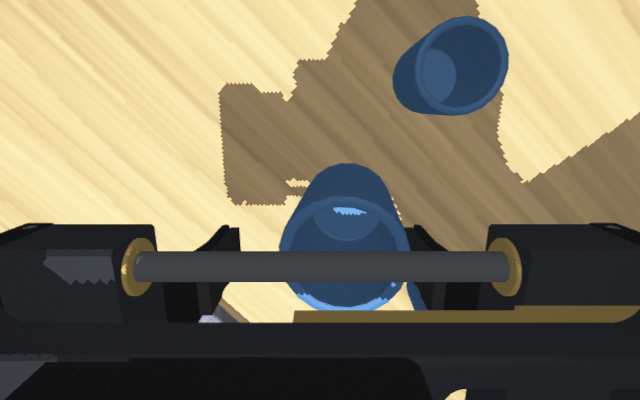

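>>> step_arm(deltas=[0,5,0,0,0,0,100,0,5,0,0,0,0,100,-10,3,0,0,0.8,2.4,100,-10,0,0,0,0,0,100,-12,0,0,0,0,0,100,0,0,0,0,0,0,100,0,0,0,0,0,0,100])

```text
clock: 3.42
tcp_pos: [479.1, -344.6, 109.5]
tcp_rot: [-1.21, 1.551, -0.435]
contact_force: [0.1, 0.1, 0.8]
opening: 86.9
```

```bash
python3 st.py
python3 - <<'E'
from h import *
c=cam("wrist"); cv2.imwrite("pics/w4.png",c[0][:,:,::-1])
a=cam("scene"); crop(a[0],190,60,390,220,4,"s4.png")
p=state()['tcp_pos']
print(proj([[471,-342,90],p],*c[1:]))
E
```

```text
3.4167 [ 479.1 -344.6  109.5] [0.1 0.1 0.8] 86.9
[[ 0.018 -0.7    0.714]
 [-0.008  0.714  0.7  ]
 [-1.    -0.018  0.007]]
[[334.70287076 224.95947005]
 [321.37580358 243.75492395]]
```

View pics/w4.png

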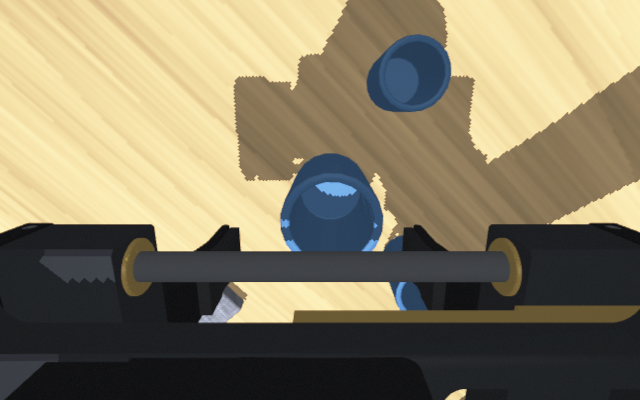

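View pics/s4.png

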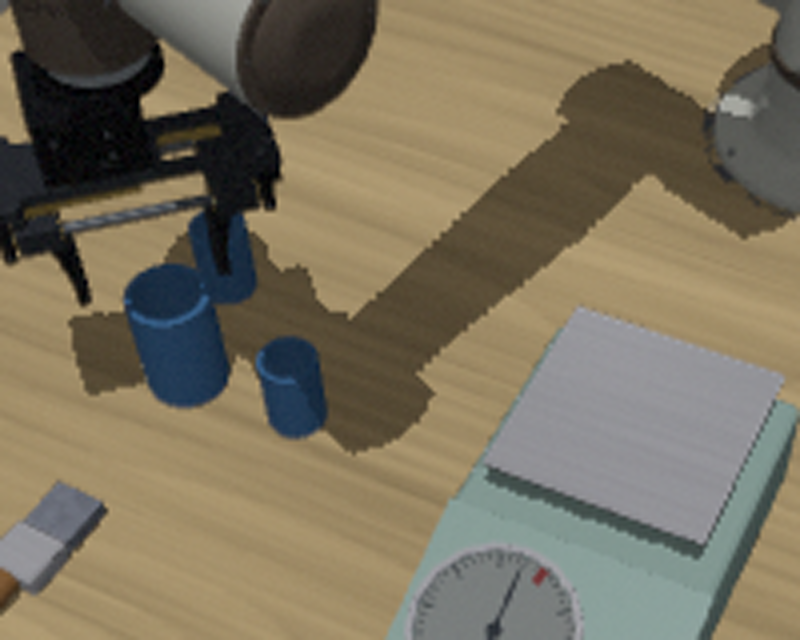

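>>> step_arm(deltas=[0,5.5,-4,0,0.4,1,100,0,0,0,0,0,0,100,10,0,0,0,0,0,100,0,0,0,0,0,0,100])

```text
clock: 3.85
tcp_pos: [470.3, -342.8, 96.6]
tcp_rot: [1.995, 1.566, 2.77]
contact_force: [-0.4, 0.4, -0.5]
opening: 87.1
```

```bash
python3 st.py
```

```text
3.85 [ 470.3 -342.8   96.6] [-0.4  0.4 -0.5] 87.1
[[-0.004 -0.7    0.714]
 [ 0.002  0.714  0.7  ]
 [-1.     0.004 -0.002]]
```

>>> step_arm(deltas=[9,-1,0,0,0,0,100,9,0,0,0,0,0,100,0,0,0,0,0,0,100])

```text
clock: 4.1
tcp_pos: [470.2, -343.4, 75.2]
tcp_rot: [1.987, 1.564, 2.762]
contact_force: [-0.4, 0.5, -0.2]
opening: 87.1
```

```bash
python3 st.py
```

```text
4.1 [ 470.2 -343.4   75.2] [-0.4  0.5 -0.2] 87.1
[[-0.006 -0.7    0.715]
 [ 0.003  0.715  0.7  ]
 [-1.     0.006 -0.003]]
```

Clean. Going down the rest and closing gently.

>>> step_arm(deltas=[9,0,0,0,0,0,100,9,0,0,0,0,0,100,8,0,0,0,0,0,100,0,0,0,0,0,0,100,0,0,0,0,0,0,100])

```text
clock: 4.52
tcp_pos: [469.2, -343.0, 44.2]
tcp_rot: [2.0, 1.56, 2.774]
contact_force: [0.4, -0.4, -0.8]
opening: 86.4
```

>>> step_arm(deltas=[0,0,0,0,0,0,80,0,0,0,0,0,0,76,0,0,0,0,0,0,72,0,0,0,0,0,0,60,0,0,0,0,0,0,55,0,0,0,0,0,0,50,0,0,0,0,0,0,50,0,0,0,0,0,0,50], newtons=20)

```text
clock: 5.18
tcp_pos: [470.4, -343.5, 45.2]
tcp_rot: [2.012, 1.564, 2.787]
contact_force: [1.0, -0.3, -0.8]
opening: 61.9
```

```bash
python3 st.py
```

```text
5.1833 [ 470.4 -343.5   45.2] [ 1.  -0.3 -0.8] 61.9
[[-0.007 -0.7    0.714]
 [ 0.002  0.714  0.7  ]
 [-1.     0.006 -0.003]]
```

>>> step_arm(deltas=[-8,0,0,0,0,0,50,-20,0,0,0,0,0,50,-25,0,0,0,0,0,50,-25,0,0,0,0,0,50,-25,0,0,0,0,0,50,-25,0,0,0,0,0,50,-20,0,0,0,0,0,50,-10,0,0,0,0,0,50,0,0,0,0,0,0,50,0,0,0,0,0,0,50], newtons=25)

```text
clock: 6.02
tcp_pos: [464.9, -340.3, 207.4]
tcp_rot: [1.828, 1.544, 2.599]
contact_force: [0.2, -0.0, -4.4]
opening: 61.7
```

```bash
python3 st.py;  python3 - <<'E'
from h import *
s=state(); 
M=R.from_euler('xyz',s['tcp_rot']).as_matrix(); print(M.T@(np.array([448,6,s['tcp_pos'][2]])-s['tcp_pos']), s['contact_force'])
a=cam("scene"); crop(a[0],190,20,390,180,4,"s5.png")
E
```

```text
6.0167 [ 464.9 -340.3  207.4] [ 0.2 -0.  -4.4] 61.7
[[-0.023 -0.697  0.717]
 [ 0.014  0.717  0.697]
 [-1.     0.026 -0.007]]
[  5.16611565 260.02581018 229.20878149] [ 0.18931839 -0.03974176 -4.35151419]
```

View pics/s5.png

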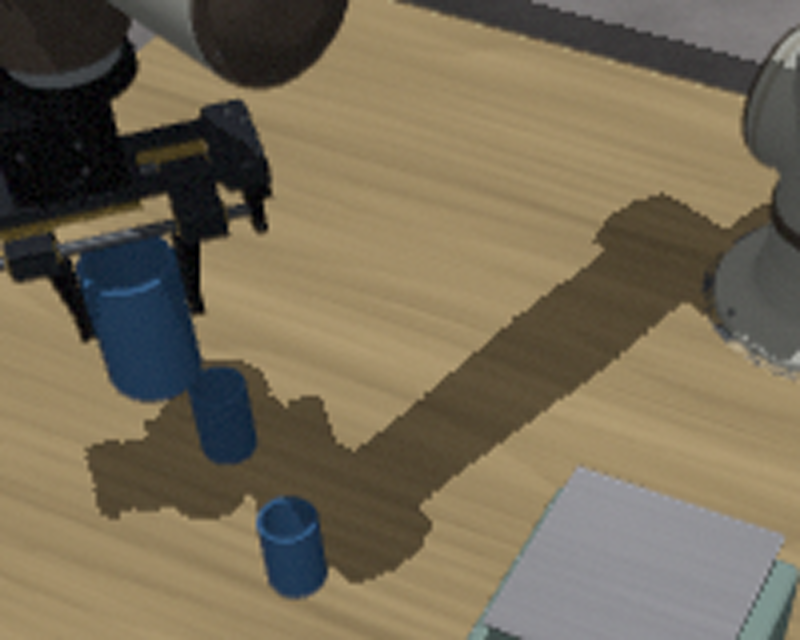

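>>> step_arm(deltas=[0,6,5,0,-0.4,-1.5,50,0,18,16,0,0,0,50,0,18,16,0,0,0,50,0,18,16,0,0,0,50,0,18,16,0,0,0,50,0,18,16,0,0,0,50,0,18,16,0,0,0,50,0,18,16,0,0,0,50,0,18,16,0,0,0,50,0,18,16,0,0,0,50,0,18,16,0,0,0,50,0,18,16,0,0,0,50,0,10,9,0,0,0,50,0,0,0,0,0,0,50,0,0,0,0,0,0,50])

```text
clock: 7.32
tcp_pos: [436.0, -40.5, 186.2]
tcp_rot: [2.233, 1.525, 2.997]
contact_force: [0.4, 0.3, -3.8]
opening: 61.7
```

```bash
cat > tgt.py <<'E'
import sys
from h import *
s=state(); t=np.array([float(v) for v in sys.argv[1:4]])
M=R.from_euler('xyz',s['tcp_rot']).as_matrix(); print("tool delta",(M.T@(t-s['tcp_pos'])).round(1))
down=np.array([0,0,-1.]) if len(sys.argv)<5 else np.array([float(v) for v in sys.argv[4:7]])
d=M.T@down; print("tilt fix deg wy,wz",np.degrees([-d[2],d[1]]).round(2))
E
python3 st.py; python3 tgt.py 448 6 175
```

```text
7.3167 [436.  -40.5 186.2] [ 0.4  0.3 -3.8] 61.7
[[-0.045 -0.691  0.721]
 [ 0.007  0.722  0.692]
 [-0.999  0.036 -0.028]]
tool delta [11.  24.9 41.2]
tilt fix deg wy,wz [-1.62 -2.08]
```

>>> step_arm(deltas=[-6,6,10,0,-1.6,-2,50,0,6,10,0,0,0,50,0,6,10,0,0,0,50,0,6,10,0,0,0,50,0,0,0,0,0,0,50,0,0,0,0,0,0,50])

```text
clock: 7.82
tcp_pos: [447.7, 5.2, 188.4]
tcp_rot: [2.541, 1.56, -2.982]
contact_force: [0.7, -0.3, -3.7]
opening: 61.8
```

```bash
python3 st.py; python3 tgt.py 448 6 175
python3 - <<'E'
from h import *
a=cam("scene"); crop(a[0],220,60,420,220,4,"s6.png")
E
```

```text
7.8167 [447.7   5.2 188.4] [ 0.7 -0.3 -3.7] 61.8
[[-0.011 -0.689  0.724]
 [-0.002  0.724  0.689]
 [-1.     0.006 -0.009]]
tool delta [13.4  0.3  1. ]
tilt fix deg wy,wz [-0.52 -0.35]
```

View pics/s6.png

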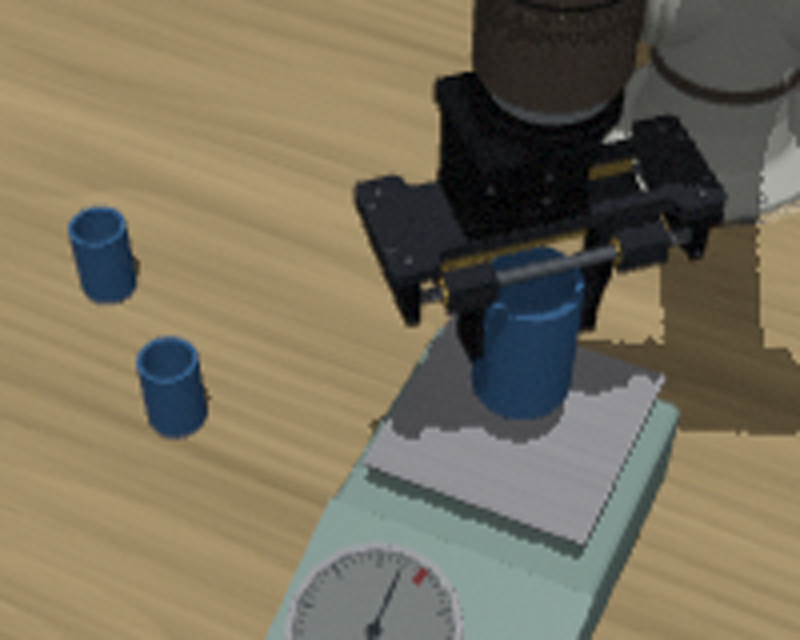

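>>> step_arm(deltas=[5,0,1,0,-0.5,-0.4,50,5,0,0,0,0,0,50,5,0,0,0,0,0,50,4,0,0,0,0,0,50,0,0,0,0,0,0,50,0,0,0,0,0,0,50])

```text
clock: 8.37
tcp_pos: [448.5, 4.5, 167.2]
tcp_rot: [3.015, 1.568, -2.51]
contact_force: [0.0, -0.2, -3.5]
opening: 61.9
```

```bash
python3 st.py; python3 tgt.py 448 6 157
```

```text
8.3667 [448.5   4.5 167.2] [ 0.  -0.2 -3.5] 61.9
[[-0.003 -0.688  0.726]
 [-0.002  0.726  0.688]
 [-1.     0.    -0.003]]
tool delta [10.2  1.4  0.7]
tilt fix deg wy,wz [-0.19 -0.02]
```

>>> step_arm(deltas=[1.5,0,0,0,0,0,50,1.5,0,0,0,0,0,50,1.5,0,0,0,0,0,50,1.5,0,0,0,0,0,50,1,0,0,0,0,0,50,0,0,0,0,0,0,50])

```text
clock: 8.87
tcp_pos: [448.9, 4.4, 160.0]
tcp_rot: [-3.075, 1.568, -2.317]
contact_force: [0.7, -0.1, -4.0]
opening: 61.9
```

>>> step_arm(deltas=[1,0,0,0,0,0,50,1,0,0,0,0,0,50,1,0,0,0,0,0,50,0,0,0,0,0,0,50,0,0,0,0,0,0,50])

```text
clock: 9.28
tcp_pos: [449.2, 4.5, 157.0]
tcp_rot: [-2.869, 1.569, -2.111]
contact_force: [-0.5, 0.0, -2.0]
opening: 61.7
```

```bash
python3 st.py
python3 - <<'E'
from h import *
a=cam("scene"); crop(a[0],240,100,400,270,4,"s7.png")
E
```

```text
9.2833 [449.2   4.5 157. ] [-0.5  0.  -2. ] 61.7
[[-0.001 -0.688  0.726]
 [-0.002  0.726  0.688]
 [-1.    -0.001 -0.002]]
```

View pics/s7.png

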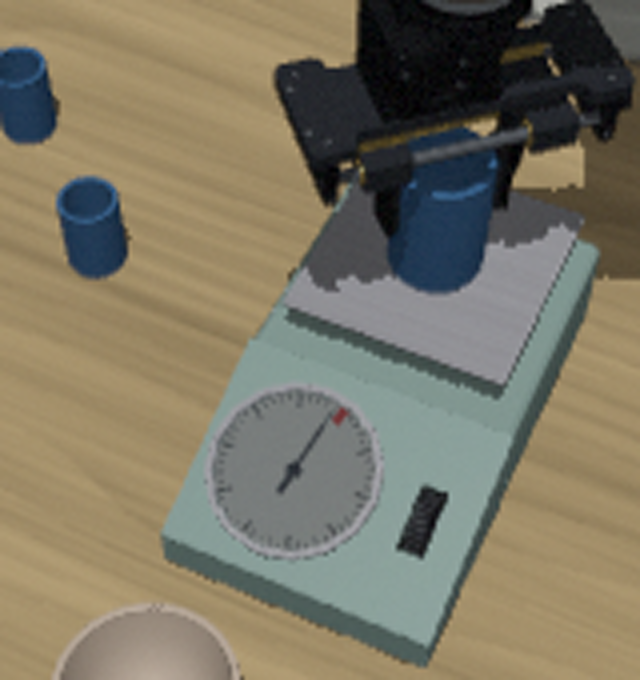

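>>> step_arm(deltas=[1,0,0,0,0,0,50,1,0,0,0,0,0,50,0.7,0,0,0,0,0,50,0,0,0,0,0,0,50,0,0,0,0,0,0,50])

```text
clock: 9.75
tcp_pos: [449.2, 4.5, 154.9]
tcp_rot: [-2.639, 1.569, -1.88]
contact_force: [-0.4, 0.1, -1.2]
opening: 62.0
```

```bash
python3 st.py
```

```text
9.75 [449.2   4.5 154.9] [-0.4  0.1 -1.2] 62.0
[[-0.001 -0.688  0.726]
 [-0.002  0.726  0.688]
 [-1.    -0.001 -0.002]]
```

>>> step_arm(deltas=[1,0,0,0,0,0,50,0.4,0,0,0,0,0,50,0,0,0,0,0,0,72,0,0,0,0,0,0,73,0,0,0,0,0,0,75,0,0,0,0,0,0,78,0,0,0,0,0,0,84,0,0,0,0,0,0,92,0,0,0,0,0,0,98,0,0,0,0,0,0,98,0,0,0,0,0,0,98])

```text
clock: 10.67
tcp_pos: [452.5, 5.0, 155.8]
tcp_rot: [-0.887, 1.563, -0.126]
contact_force: [-0.6, -0.2, 0.3]
opening: 84.0
```

```bash
python3 st.py
python3 - <<'E'
from h import *
a=cam("scene"); crop(a[0],240,100,400,270,4,"s8.png")
c=cam("wrist"); cv2.imwrite("pics/w8.png",c[0][:,:,::-1])
E
```

```text
10.6667 [452.5   5.  155.8] [-0.6 -0.2  0.3] 84.0
[[ 0.007 -0.689  0.725]
 [-0.001  0.725  0.689]
 [-1.    -0.006  0.005]]
```

View pics/s8.png

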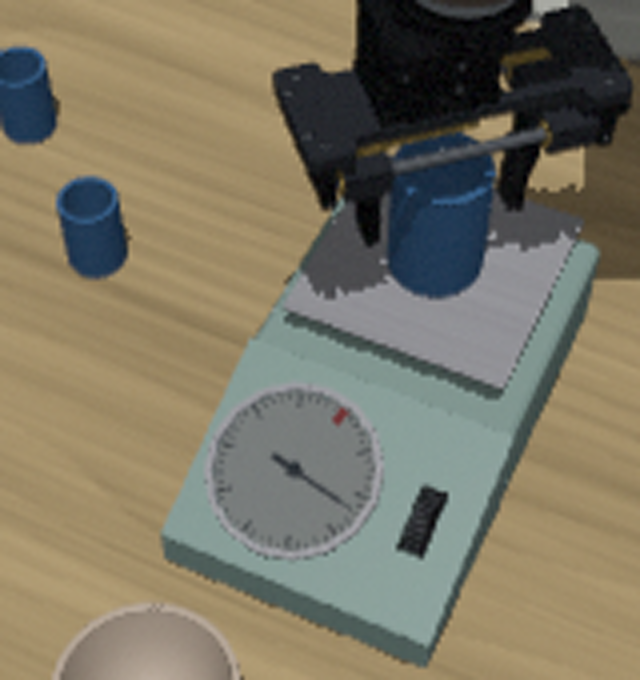

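View pics/w8.png

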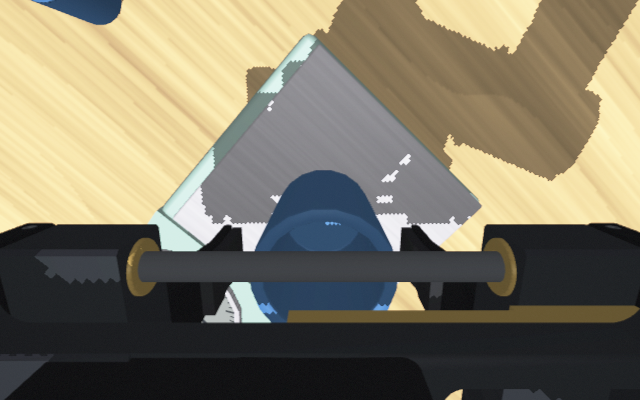

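>>> step_arm(deltas=[-8,0,-2,0,-0.2,0.2,100,-10,0,0,0,0,0,100,-10,0,0,0,0,0,100])

```text
clock: 11.02
tcp_pos: [448.9, 2.9, 183.3]
tcp_rot: [0.332, 1.567, 1.092]
contact_force: [0.7, 0.0, 0.7]
opening: 86.3
```

```bash
python3 tgt.py 449 5 250;python3 st.py
```

```text
tool delta [-66.7   1.5   1.7]
tilt fix deg wy,wz [ 0.18 -0.06]
11.0167 [448.9   2.9 183.3] [0.7 0.  0.7] 86.3
[[ 0.002 -0.689  0.725]
 [ 0.003  0.725  0.689]
 [-1.     0.001  0.003]]
```

>>> step_arm(deltas=[-10,1,1,0,0,0,100,-12,0,0,0,0,0,100,-20,0,0,0,0,0,100,-25,0,0,0,0,0,100,-15,0,0,0,0,0,100,0,0,0,0,0,0,100])

```text
clock: 11.52
tcp_pos: [448.3, 3.1, 273.9]
tcp_rot: [-0.062, 1.563, 0.698]
contact_force: [0.6, 0.2, -0.1]
opening: 86.9
```

```bash
python3 tgt.py 660 70 250 -0.342 0 -0.94;python3 st.py;  python3 - <<'E'
from h import *
print(state()['qpos'].round(2))
a=cam("scene"); b=cam("top"); import pickle; pickle.dump((a,b),open("v9.pkl","wb")); crop(a[0],240,100,400,270,4,"s9.png");crop(b[0],270,160,420,290,5,"t9.png")
E
```

```text
tool delta [ 25.4 -97.4 199.3]
tilt fix deg wy,wz [14.59 13.53]
11.5167 [448.3   3.1 273.9] [ 0.6  0.2 -0.1] 86.9
[[ 0.006 -0.689  0.724]
 [ 0.005  0.724  0.689]
 [-1.    -0.     0.007]]
[ 0.37  0.04 -0.31 -0.   -1.21 -1.18]
```

View pics/s9.png

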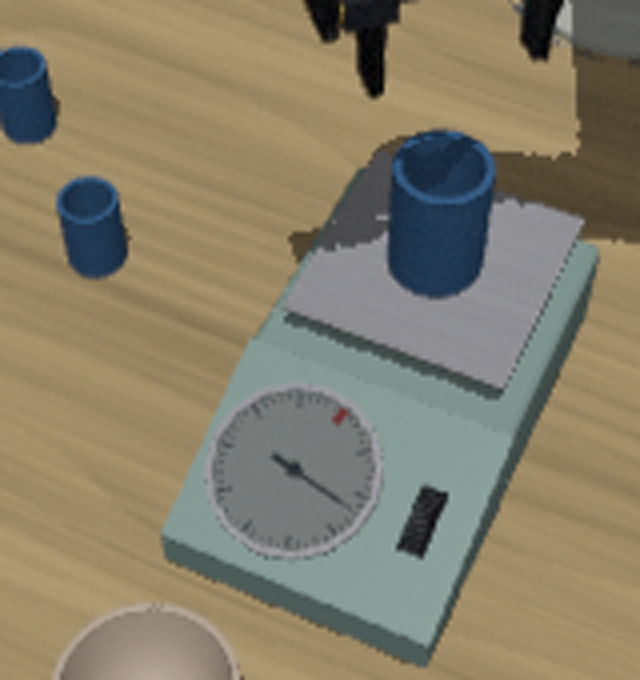

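View pics/t9.png

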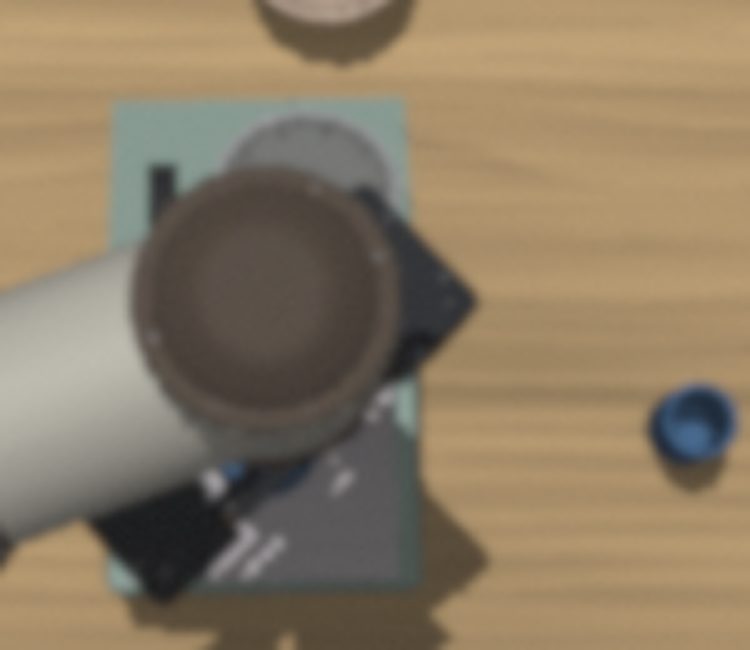

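```bash
cat >> fit.py <<'E'
print("---")
print("pan_world",model(r.x)[:4].mean(0))
np.save("scale.npy",r.x)
E
cat > dial.py <<'E'
from h import *
x,y,th,px=np.load("scale.npy"); Rz=R.from_euler('z',th).as_matrix()
c20,s20=np.cos(np.radians(20)),np.sin(np.radians(20)); n=np.array([-s20,0,c20]); ux=np.array([c20,0,s20])
def onpanel(q,c,h):
    K,rv,tv=c[1:]; Rm=cv2.Rodrigues(rv)[0]; cc=-Rm.T@tv; d=np.r_[(np.float64(q)-K[[0,1],2])/K[0,0],1]@Rm
    cc=Rz.T@(cc-[x,y,0]); d=Rz.T@d; o=np.array([-150,0,38.])+n*h
    return cc+d*((o-cc)@n)/(d@n)
def ang(q,c0,c,h=2.5): # clockwise from up-slope, radius
    v=onpanel(q,c,h)-onpanel(c0,c,h); return np.degrees(np.arctan2(-v[1],v@ux)).round(1), np.linalg.norm(v).round(1)
E
python3 fit.py | tail -1
python3 - <<'E'
from dial import *
import pickle
a,b=pickle.load(open("v9.pkl","rb"))
S=lambda l:np.float64(l)/4+[240,100]-0.375
c0=S((293,469))
print("needle",ang(S((352,507)),c0,a),"red",ang(S((341,415)),c0,a))
for h,q in ((7,(422,521)),): print(onpanel(S(q),a,h), Rz@onpanel(S(q),a,h)+[x,y,0])
E
```

```text
pan_world [448.00849334   6.30046447 112.        ]
needle (np.float64(100.6), np.float64(44.5)) red (np.float64(18.1), np.float64(45.1))
[-90.70346628 -58.79742359  67.03141768] [606.38826569  67.19777683  67.03141768]
```

>>> step_arm(deltas=[4,-9,21,0,0,0,60,4,-9,21,0,0,0,30,4,-9,21,0,0,0,0,4,-9,21,0,0,0,0,4,-9,21,0,0,0,0,4,-9,21,0,0,0,0,4,-9,21,0,0,0,0,4,-9,21,0,0,0,0,0,0,0,6,0,0,0,0,0,0,6,0,0,0,0,0,0,6,0,0,0,0,0,0,6,0,0,0,0,0,0,6,0,0,0,0,0,0,6,0,0,0,0,0,0,6,0,0,0,0,0,0,0,0,0,0])

```text
clock: 12.95
tcp_pos: [611.0, 66.3, 204.0]
tcp_rot: [-3.043, 1.517, -3.056]
contact_force: [-1.3, -0.6, 0.8]
opening: 0.6
```

```bash
python3 tgt.py 640 67 130 -0.342 0 -0.94;python3 st.py
```

```text
tool delta [72.3  1.5 32.9]
tilt fix deg wy,wz [16.66  0.04]
12.95 [611.   66.3 204. ] [-1.3 -0.6  0.8] 0.6
[[-0.054  0.012  0.998]
 [-0.005  1.    -0.013]
 [-0.999 -0.005 -0.054]]
```

>>> step_arm(deltas=[10,0,4,0,5.5,0,0,10,0,4,0,5.5,0,0,10,0,4,0,5.5,0,0,0,0,0,0,0,0,0,0,0,0,0,0,0,0])

```text
clock: 13.37
tcp_pos: [612.9, 65.3, 164.2]
tcp_rot: [-3.133, 1.201, -3.132]
contact_force: [-0.2, 0.5, 1.0]
opening: 0.3
```

```bash
python3 tgt.py 605 67 67 -0.342 0 -0.94;python3 st.py
python3 - <<'E'
from h import *
c=cam("wrist"); cv2.imwrite("pics/w10.png",c[0][:,:,::-1])
a=cam("scene"); crop(a[0],240,100,400,270,4,"s10.png")
b=cam("top"); crop(b[0],270,160,420,290,5,"t10.png")
E
```

```text
tool delta [93.5  2.  27.7]
tilt fix deg wy,wz [-1.18  0.19]
13.3667 [612.9  65.3 164.2] [-0.2  0.5  1. ] 0.3
[[-0.361 -0.001  0.932]
 [-0.003  1.     0.   ]
 [-0.932 -0.003 -0.361]]
```

View pics/w10.png

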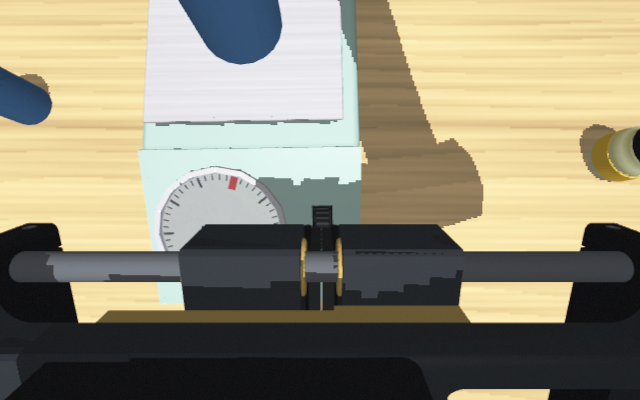

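View pics/s10.png

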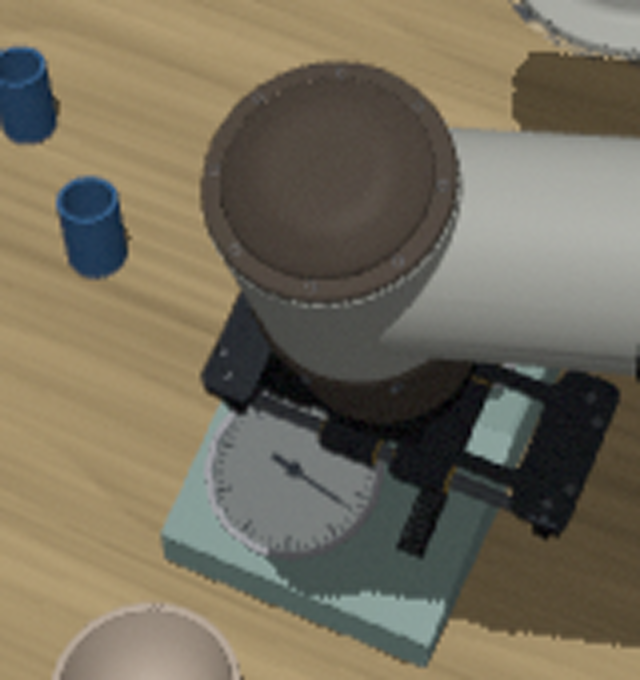

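>>> step_arm(deltas=[10,1,8,0,-1.2,0.2,0,10,1,6,0,0,0,0,10,0,5,0,0,0,0,10,0,0,0,0,0,0,10,0,0,0,0,0,0,10,0,0,0,0,0,0,0,0,0,0,0,0,0])

```text
clock: 14.1
tcp_pos: [608.1, 68.3, 106.3]
tcp_rot: [3.13, 1.237, 3.135]
contact_force: [0.3, 0.4, -0.3]
opening: 0.6
```

```bash
python3 tgt.py 605 67 67 -0.342 0 -0.94;python3 st.py
python3 - <<'E'
from h import *
c=cam("wrist"); cv2.imwrite("pics/w11.png",c[0][:,:,::-1])
E
```

```text
tool delta [38.2 -1.4 10. ]
tilt fix deg wy,wz [ 0.88 -0.12]
14.1 [608.1  68.3 106.3] [ 0.3  0.4 -0.3] 0.6
[[-0.327 -0.004  0.945]
 [ 0.002  1.     0.005]
 [-0.945  0.004 -0.327]]
```

View pics/w11.png

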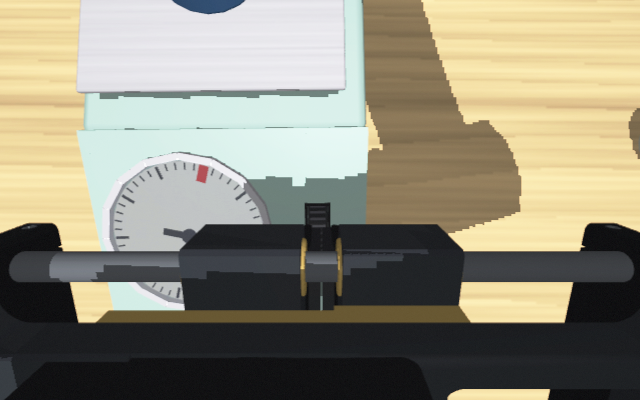

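Run:
```python
from dial import *
c=cam("wrist")
p=onpanel((317.5,203),c,0); print("slot top scale",p.round(1)); 
p=onpanel((304.5,215),c,0);print(p.round(1)); p=onpanel((330.5,215),c,0);print(p.round(1))
print("mid edge(console/housing) ",onpanel((250,130),c,0).round(1), state()['clock'])
```

```text
slot top scale [-69.  -57.8  67.5]
[-76.8 -49.   64.6]
[-77.  -66.4  64.6]
mid edge(console/housing)  [-24.1 -16.2  83.8] 14.2
```

>>> step_arm(deltas=[8,-2,3,0,0.9,0,0,8,0,0,0,0,0,0,8,0,0,0,0,0,0,0,0,0,0,0,0,0])

```text
clock: 14.53
tcp_pos: [605.6, 66.2, 83.6]
tcp_rot: [3.128, 1.227, 3.134]
contact_force: [-0.9, 0.4, -0.7]
opening: 0.5
```

```bash
python3 tgt.py 605.4 66.1 67.4 -0.342 0 -0.94;python3 st.py
```

```text
tool delta [15.3 -0.2  5.2]
tilt fix deg wy,wz [ 0.3  -0.15]
14.5333 [605.6  66.2  83.6] [-0.9  0.4 -0.7] 0.5
[[-0.337 -0.005  0.941]
 [ 0.003  1.     0.006]
 [-0.941  0.004 -0.337]]
```

>>> step_arm(deltas=[4,0,-1,0,0.3,0,0,3,0,-1,0,0,0,0,2,0,0,0,0,0,0,0,0,0,0,0,0,0])

```text
clock: 14.87
tcp_pos: [600.0, 66.0, 74.3]
tcp_rot: [3.13, 1.22, 3.136]
contact_force: [-0.2, 0.4, -0.3]
opening: 0.4
```

>>> step_arm(deltas=[1,0,0,0,0,0,0,1,0,0,0,0,0,0])

```text
clock: 15.03
tcp_pos: [599.5, 66.1, 72.7]
tcp_rot: [3.13, 1.221, 3.136]
contact_force: [0.5, -0.0, -0.7]
opening: 0.5
```

```bash
python3 tgt.py 605.4 66.1 67.4 -0.342 0 -0.94;python3 st.py
```

```text
tool delta [ 3.  -0.   7.3]
tilt fix deg wy,wz [-0.04 -0.12]
15.0333 [599.5  66.1  72.7] [ 0.5 -0.  -0.7] 0.5
[[-0.343 -0.005  0.939]
 [ 0.002  1.     0.006]
 [-0.939  0.004 -0.343]]
```

>>> step_arm(deltas=[1,0,0,0,0,0,0,1,0,0,0,0,0,0])

```text
clock: 15.2
tcp_pos: [599.1, 66.2, 71.1]
tcp_rot: [3.129, 1.222, 3.135]
contact_force: [-0.4, -0.3, -0.6]
opening: 0.1
```

>>> step_arm(deltas=[0.7,0,0,0,0,0,0])

```text
clock: 15.28
tcp_pos: [599.1, 66.2, 70.8]
tcp_rot: [3.13, 1.223, 3.136]
contact_force: [-0.2, 0.1, 3.5]
opening: 0.6
```

>>> step_arm(deltas=[0.7,0,0,0,0,0,0])

```text
clock: 15.37
tcp_pos: [599.1, 66.2, 70.8]
tcp_rot: [3.13, 1.223, 3.136]
contact_force: [-0.9, -0.1, 3.9]
opening: 0.1
```

>>> step_arm(deltas=[0.7,0,0,0,0,0,0])

```text
clock: 15.45
tcp_pos: [599.1, 66.2, 70.8]
tcp_rot: [3.13, 1.224, 3.137]
contact_force: [0.4, 0.2, 2.4]
opening: 0.2
```

>>> step_arm(deltas=[2.2,0,0,0,0,0,0,2.2,0,1.5,0,0,0,0,2.2,0,1.5,0,0,0,0,2.2,0,1.5,0,0,0,0])

```text
clock: 15.78
tcp_pos: [604.4, 66.2, 68.7]
tcp_rot: [3.131, 1.235, -3.141]
contact_force: [-0.6, 0.4, 7.0]
opening: 0.8
```

```bash
python3 tgt.py 605.4 66.1 67.4 -0.342 0 -0.94;python3 st.py;  python3 - <<'E'
from h import *
c=cam("wrist"); crop(c[0],80,120,280,260,4,"w12.png")
E
```

```text
tool delta [ 0.9 -0.2  1.3]
tilt fix deg wy,wz [0.75 0.02]
15.7833 [604.4  66.2  68.7] [-0.6  0.4  7. ] 0.8
[[-0.33  -0.01   0.944]
 [-0.     1.     0.011]
 [-0.944  0.003 -0.33 ]]
```

View pics/w12.png

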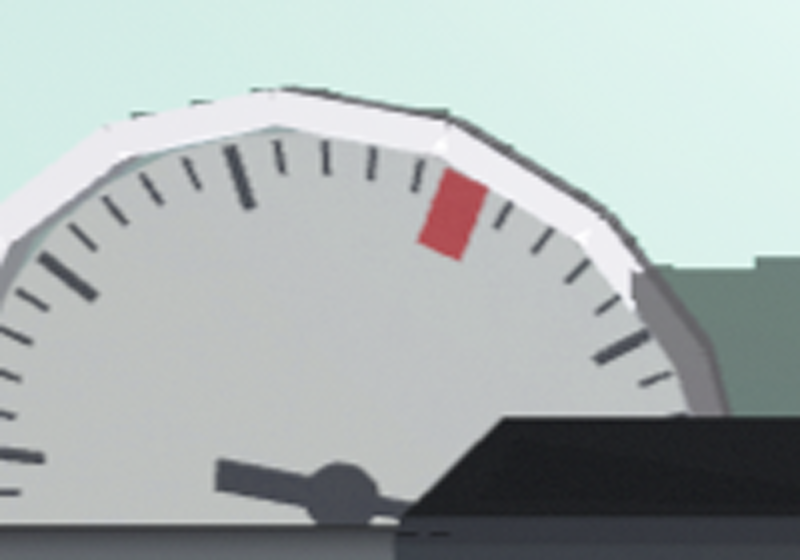

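Run:
```python
from dial import *
c=cam("wrist"); W=lambda l:np.float64(l)/4+[80,120]-0.375
print(ang(W((453,215)),W((343,495)),c), state()['clock'],state()['contact_force'])
a=cam("scene"); crop(a[0],240,170,400,270,5,"s12.png")
```

```text
(np.float64(26.2), np.float64(43.7)) 15.8833 [0.03405054 0.49373536 7.510321  ]
```

View pics/s12.png

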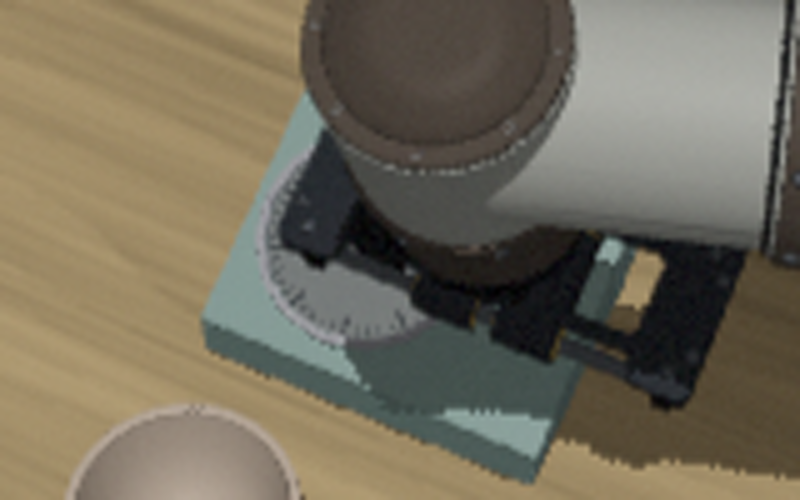

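>>> step_arm(deltas=[2.2,0,1.5,0,0.4,0,0,2.2,0,1.5,0,0.3,0,0,2.2,0,1.5,0,0,0,0,2.2,0,1.5,0,0,0,0,2.2,0,1,0,0,0,0])

```text
clock: 16.35
tcp_pos: [612.4, 66.4, 65.9]
tcp_rot: [3.133, 1.235, -3.134]
contact_force: [-0.0, 0.8, 8.2]
opening: 0.2
```

```bash
python3 tgt.py 605.4 66.1 67.4 -0.342 0 -0.94;python3 st.py;  python3 - <<'E'
from h import *
c=cam("wrist"); crop(c[0],80,120,280,260,4,"w13.png")
E
```

```text
tool delta [ 0.9 -0.2 -7.1]
tilt fix deg wy,wz [0.77 0.15]
16.35 [612.4  66.4  65.9] [-0.   0.8  8.2] 0.2
[[-0.329 -0.015  0.944]
 [-0.002  1.     0.015]
 [-0.944  0.003 -0.329]]
```

View pics/w13.png

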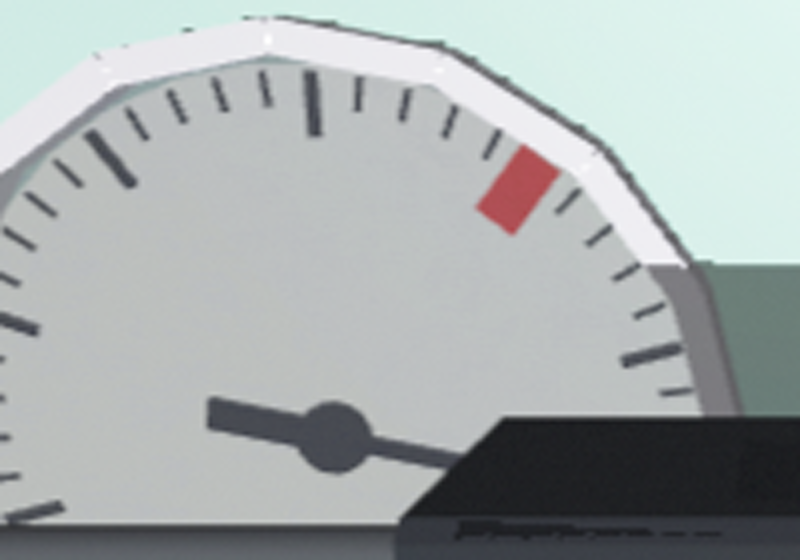

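>>> step_arm(deltas=[-4,0,0,0,0.7,0,0,-3,0,0,0,0,0,0,0,0,-5,0,0,0,0,0,0,-5,0,0,0,0,0,0,-4,0,0,0,0,0,0,0,0,0,0,0])

```text
clock: 16.9
tcp_pos: [599.9, 66.4, 76.7]
tcp_rot: [3.131, 1.223, -3.138]
contact_force: [-0.2, -0.1, 0.2]
opening: 0.4
```

```bash
python3 tgt.py 605.4 66.1 67.4 -0.342 0 -0.94;python3 st.py;  python3 - <<'E'
from dial import *
c=cam("wrist"); crop(c[0],80,120,280,260,4,"w14.png")
E
```

```text
tool delta [ 6.9 -0.4  8.3]
tilt fix deg wy,wz [0.08 0.08]
16.9 [599.9  66.4  76.7] [-0.2 -0.1  0.2] 0.4
[[-0.341 -0.014  0.94 ]
 [-0.001  1.     0.014]
 [-0.94   0.004 -0.341]]
```

View pics/w14.png

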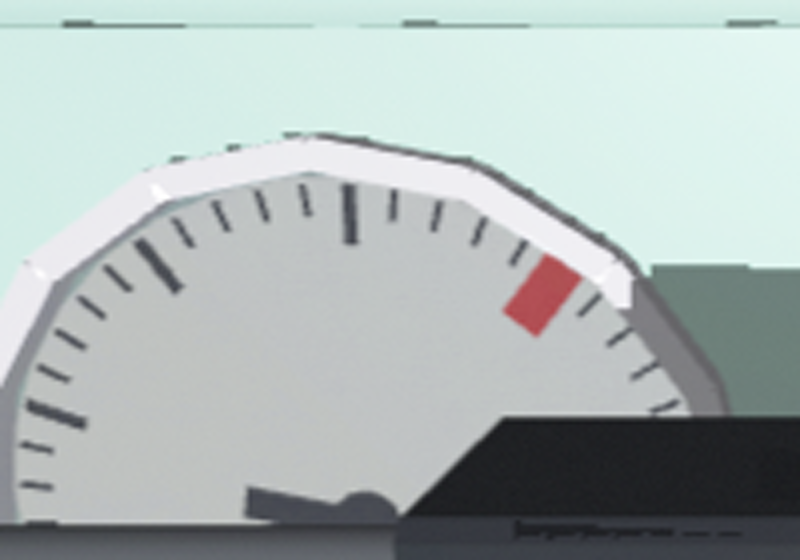

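>>> step_arm(deltas=[3,0,0,0,0,0,0,1.5,0,0,0,0,0,0,1,0,0,0,0,0,0,2,0,0,0,0,0,0,2.2,0,1.5,0,0,0,0,2.2,0,1.5,0,0.2,0,0,2.2,0,1.5,0,0.2,0,0,2.2,0,1.5,0,0.2,0,0,2.2,0,1.5,0,0.2,0,0,2.2,0,1.5,0,0.2,0,0,2.2,0,1.5,0,0.2,0,0,2.2,0,1.5,0,0,0,0,2.2,0,1,0,0,0,0])

```text
clock: 18.03
tcp_pos: [612.8, 66.6, 65.7]
tcp_rot: [-3.141, 1.224, -3.116]
contact_force: [0.0, 1.9, 7.5]
opening: 0.3
```

```bash
python3 tgt.py 605.4 66.1 67.4 -0.342 0 -0.94;python3 st.py;  python3 - <<'E'
from dial import *
c=cam("wrist"); crop(c[0],80,120,280,260,4,"w15.png")
E
```

```text
tool delta [ 0.9 -0.3 -7.5]
tilt fix deg wy,wz [0.14 0.51]
18.0333 [612.8  66.6  65.7] [0.  1.9 7.5] 0.3
[[-0.339 -0.026  0.94 ]
 [-0.009  1.     0.024]
 [-0.941 -0.    -0.34 ]]
```

View pics/w15.png

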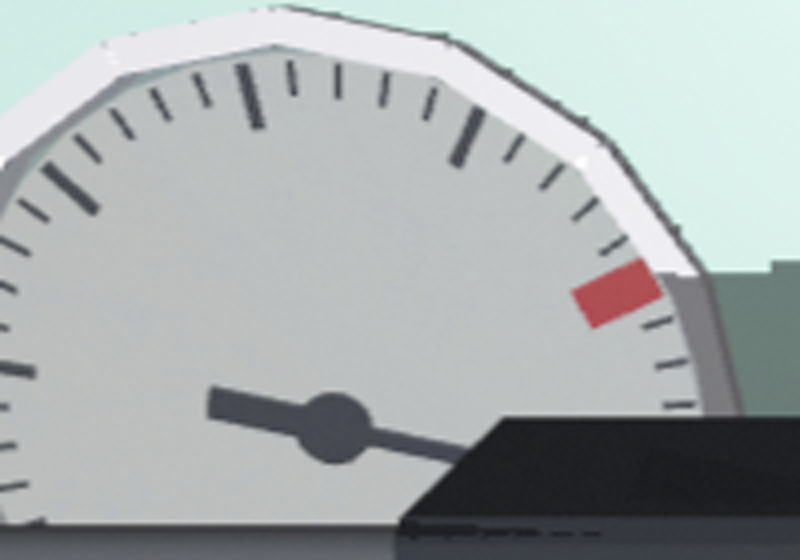

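Run:
```python
from dial import *
c=cam("wrist"); W=lambda l:np.float64(l)/4+[80,120]-0.375
c0=W((335,428))
print(ang(W((618,292)),c0,c), ang(W((458,456)),c0,c),ang(W((213,402)),c0,c), state()['clock'])
```

```text
(np.float64(63.7), np.float64(44.3)) (np.float64(103.2), np.float64(16.9)) (np.float64(-77.7), np.float64(16.6)) 18.1333
```

>>> step_arm(deltas=[-4,0,0,0,0,0.5,0,-3,0,0,1,0,0,0,0,0,-5,0,0,0,0,0,0,-5,0,0,0,0,0,0,-4,0,0,0,0,0,0,0,0,0,0,0])

```text
clock: 18.63
tcp_pos: [600.9, 66.5, 77.1]
tcp_rot: [3.134, 1.224, 3.138]
contact_force: [-0.2, 0.6, -0.4]
opening: 0.5
```

```bash
python3 tgt.py 605.4 66.1 67.4 -0.342 0 -0.94;python3 st.py
```

```text
tool delta [ 7.6 -0.5  7.5]
tilt fix deg wy,wz [ 0.12 -0.07]
18.6333 [600.9  66.5  77.1] [-0.2  0.6 -0.4] 0.5
[[-0.34  -0.003  0.94 ]
 [ 0.001  1.     0.004]
 [-0.94   0.002 -0.34 ]]
```

>>> step_arm(deltas=[3,0,0,0,0,0,0,2,0,0,0,0,0,0,1,0,0,0,0,0,0,2,0,0,0,0,0,0,2.2,0,1.5,0,0.2,0,0,2.2,0,1.5,0,0.2,0,0,2.2,0,1.5,0,0.2,0,0,2.2,0,1.5,0,0.2,0,0,2.2,0,1.5,0,0.2,0,0,2.2,0,1.5,0,0.2,0,0,2.2,0,1.5,0,0,0,0,2.2,0,1,0,0,0,0])

```text
clock: 19.63
tcp_pos: [611.3, 66.8, 66.2]
tcp_rot: [-3.139, 1.222, -3.124]
contact_force: [0.1, 1.1, 8.1]
opening: 0.4
```

```bash
python3 tgt.py 605.4 66.1 67.4 -0.342 0 -0.94;python3 st.py
```

```text
tool delta [ 0.9 -0.6 -6. ]
tilt fix deg wy,wz [0.02 0.34]
19.6333 [611.3  66.8  66.2] [0.1 1.1 8.1] 0.4
[[-0.342 -0.015  0.94 ]
 [-0.006  1.     0.013]
 [-0.94  -0.001 -0.342]]
```

>>> step_arm(deltas=[-4,0,0,0,0,0.3,0,-3,0,0,1,0,0,0,-5,0,-5,0,0,0,0,-5,0,-5,0,0,0,0,-5,0,-4,0,0,0,0,0,0,0,0,0,0,0])

```text
clock: 20.13
tcp_pos: [605.1, 66.8, 93.1]
tcp_rot: [-3.134, 1.221, -3.14]
contact_force: [0.1, 0.0, -0.6]
opening: 0.3
```

```bash
python3 tgt.py 605.4 66.1 67.4 -0.342 0 -0.94;python3 st.py;  python3 - <<'E'
from dial import *
c=cam("wrist"); crop(c[0],80,120,280,260,4,"w16.png")
a=cam("scene"); crop(a[0],240,170,400,270,5,"s16.png")
E
```

```text
tool delta [24.1 -0.7  9.1]
tilt fix deg wy,wz [-0.03  0.02]
20.1333 [605.1  66.8  93.1] [ 0.1  0.  -0.6] 0.3
[[-0.342  0.006  0.94 ]
 [-0.     1.    -0.006]
 [-0.94  -0.003 -0.342]]
```

View pics/w16.png

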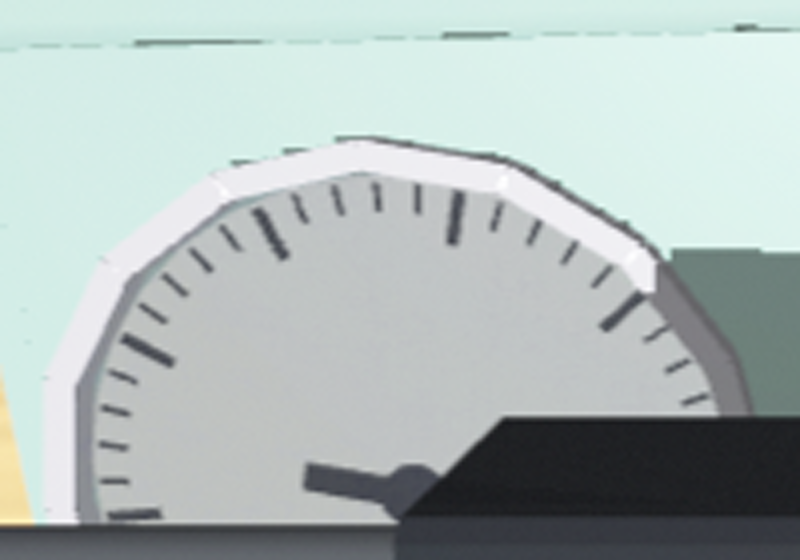

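View pics/s16.png

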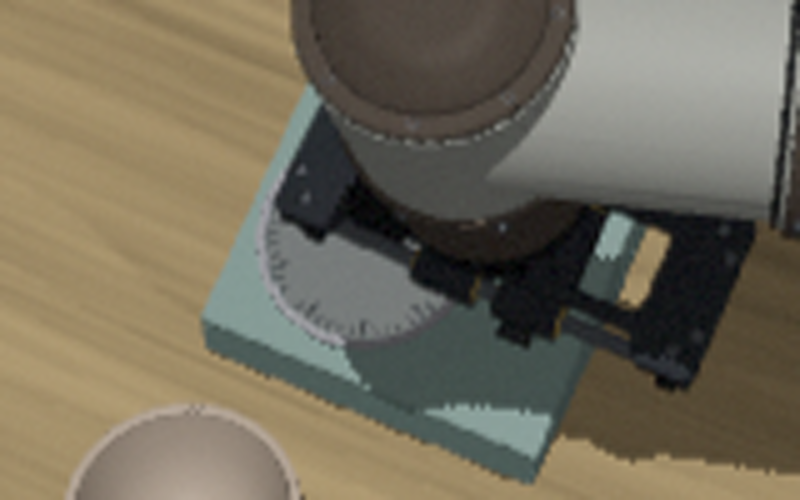

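>>> step_arm(deltas=[-15,0,10,0,0,0,0,-15,0,15,0,0,0,0,-15,0,15,0,0,0,0,-10,0,15,0,0,0,0,0,0,0,0,0,0,0,0,0,0,0,0,0,0])

```text
clock: 20.73
tcp_pos: [675.2, 66.5, 123.4]
tcp_rot: [-3.133, 1.213, -3.14]
contact_force: [0.1, 0.3, 0.5]
opening: 0.6
```

```bash
python3 tgt.py 605.4 66.1 67.4 -0.342 0 -0.94;python3 st.py;  python3 - <<'E'
from dial import *
c=cam("wrist"); cv2.imwrite("pics/w17f.png",c[0][:,:,::-1]); crop(c[0],120,120,320,260,4,"w17.png")
E
```

```text
tool delta [ 76.9  -0.6 -45.7]
tilt fix deg wy,wz [-0.48  0.04]
20.7333 [675.2  66.5 123.4] [0.1 0.3 0.5] 0.6
[[-0.35   0.006  0.937]
 [-0.001  1.    -0.007]
 [-0.937 -0.003 -0.35 ]]
```

View pics/w17f.png

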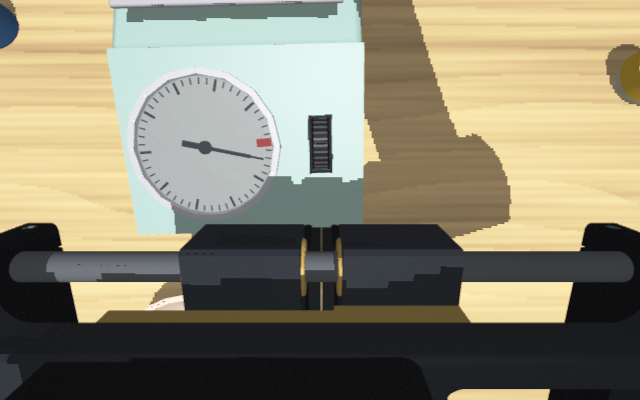

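Good view: dial centre near (205,147), red mark at (264,142), needle tip at (265,159). Measuring on a crop.

Run:
```python
from dial import *
c=cam("wrist"); import pickle; pickle.dump(c,open("w17.pkl","wb")); crop(c[0],180,100,290,190,7,"w17.png")
im=c[0].astype(int); m=(im[:,:,0]>im[:,:,1]*1.6)&(im[:,:,0]>120); m[:60]=0;m[220:]=0;m[:,:130]=0;m[:,290:]=0
v,u=np.nonzero(m); print("red px",u.mean(),v.mean(),len(u))
```

```text
red px 263.65686274509807 142.3921568627451 102
```

View pics/w17.png

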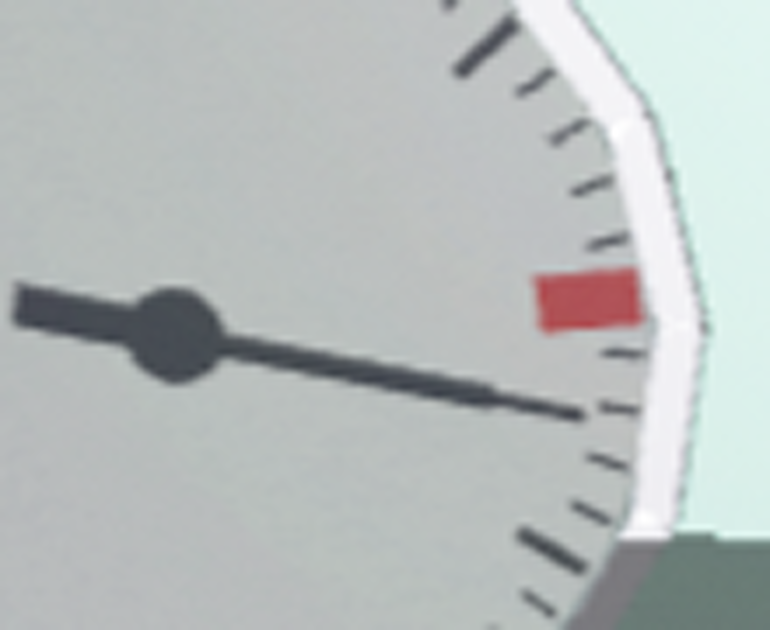

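```bash
python3 - <<'E'
from dial import *
import pickle
c=pickle.load(open("w17.pkl","rb")); W=lambda l:np.float64(l)/7+[180,100]-0.43
c0=W((177,335))
for q in [(583,415),(15,304),(492,396)]: print("needle",ang(W(q),c0,c))
for h in (0,2.5): print("red",ang((263.66,142.39),c0,c,h), ang(W((589,299)),c0,c))
print(onpanel(c0,c,2.5))
E
python3 tgt.py 596.5 66.1 75.5 -0.342 0 -0.94
```

```text
needle (np.float64(102.4), np.float64(43.5))
needle (np.float64(-78.0), np.float64(17.1))
needle (np.float64(102.2), np.float64(33.7))
red (np.float64(86.3), np.float64(44.4)) (np.float64(86.2), np.float64(44.0))
red (np.float64(86.3), np.float64(44.0)) (np.float64(86.2), np.float64(44.0))
[-89.19841838  28.06087851  62.79041034]
tool delta [ 72.1  -0.6 -56.1]
tilt fix deg wy,wz [-0.55  0.07]
```

>>> step_arm(deltas=[10,0,-13,0,-0.5,0,0,15,0,-13,0,0,0,0,15,0,-11,0,0,0,0,10,0,-6,0,0,0,0,5,0,0,0,0,0,0,0,0,0,0,0,0,0])

```text
clock: 21.33
tcp_pos: [606.7, 66.2, 83.8]
tcp_rot: [-3.129, 1.216, -3.136]
contact_force: [-0.2, -1.0, 0.4]
opening: 0.3
```

```bash
python3 tgt.py 605.4 66.1 67.4 -0.342 0 -0.94;python3 st.py
```

```text
tool delta [15.8 -0.   4.5]
tilt fix deg wy,wz [-0.35  0.12]
21.3333 [606.7  66.2  83.8] [-0.2 -1.   0.4] 0.3
[[-0.348  0.005  0.938]
 [-0.002  1.    -0.007]
 [-0.938 -0.004 -0.348]]
```

>>> step_arm(deltas=[5,0,-0.5,0,-0.3,0,0,4,0,0,0,0,0,0,2,0,0,0,0,0,0,1,0,0,0,0,0,0,1,0,0,0,0,0,0,1.5,0,0,0,0,0,0,2,0,0,0,0,0,0])

```text
clock: 21.92
tcp_pos: [603.1, 66.3, 69.1]
tcp_rot: [-3.129, 1.226, -3.134]
contact_force: [1.0, 1.4, 10.3]
opening: 0.2
```

```bash
python3 tgt.py 605.4 66.1 67.4 -0.342 0 -0.94;python3 st.py;  python3 - <<'E'
from dial import *
c=cam("wrist"); crop(c[0],80,120,280,260,4,"w18.png")
E
```

```text
tool delta [ 0.9 -0.1  2.7]
tilt fix deg wy,wz [0.26 0.14]
21.9167 [603.1  66.3  69.1] [ 1.   1.4 10.3] 0.2
[[-0.338  0.004  0.941]
 [-0.003  1.    -0.006]
 [-0.941 -0.004 -0.338]]
```

View pics/w18.png

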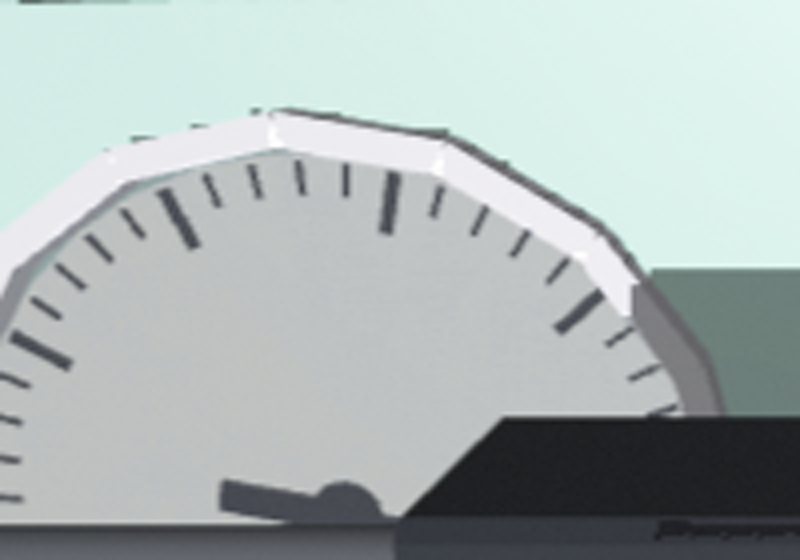

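```bash
cat >> dial.py <<'E'
from scipy.optimize import least_squares
def majors(pix,c,k0=1,h=2.5):
    # pix: majors listed from red-36*k0, going anticlockwise; returns red angle cw from up-slope
    P=np.array([onpanel(q,c,h) for q in pix]); a=np.c_[P@ux,P[:,1]]
    k=np.arange(len(pix))+k0
    def f(p):
        t=np.radians(p[2]-36*k); return (np.c_[p[0]+p[3]*np.cos(t),p[1]-p[3]*np.sin(t)]-a).ravel()
    r=least_squares(f,[*a.mean(0)-[30,0],90,44]); return r.x.round(2),np.abs(r.fun).max().round(2)
E
python3 - <<'E'
from dial import *
c=cam("wrist"); W=lambda l:np.float64(l)/4+[80,120]-0.375
print(majors([W(q) for q in [(580,312),(391,203),(180,218),(42,350)]],c))
import pickle
c=pickle.load(open("w17.pkl","rb")); crop(c[0],120,60,290,220,4,"w17c.png")
E
```

```text
(array([-61.86,  27.67,  86.91,  44.87]), np.float64(0.05))
```

>>> step_arm(deltas=[2.2,0,1.5,0,0.2,0,0,2.2,0,1.5,0,0.2,0,0,2.2,0,1.5,0,0,0,0,2.2,0,1.3,0,0,0,0,2,0,0,0,0,0,0])

```text
clock: 22.43
tcp_pos: [610.2, 66.4, 66.7]
tcp_rot: [-3.128, 1.231, -3.128]
contact_force: [0.1, 0.5, 7.6]
opening: 0.7
```

```bash
python3 tgt.py 605.4 66.1 67.4 -0.342 0 -0.94;python3 st.py;  python3 - <<'E'
from dial import *
c=cam("wrist"); crop(c[0],80,120,280,260,4,"w19.png")
E
```

```text
tool delta [ 0.9 -0.3 -4.8]
tilt fix deg wy,wz [0.55 0.25]
22.4333 [610.2  66.4  66.7] [0.1 0.5 7.6] 0.7
[[-0.333 -0.     0.943]
 [-0.004  1.    -0.001]
 [-0.943 -0.005 -0.333]]
```

View pics/w19.png

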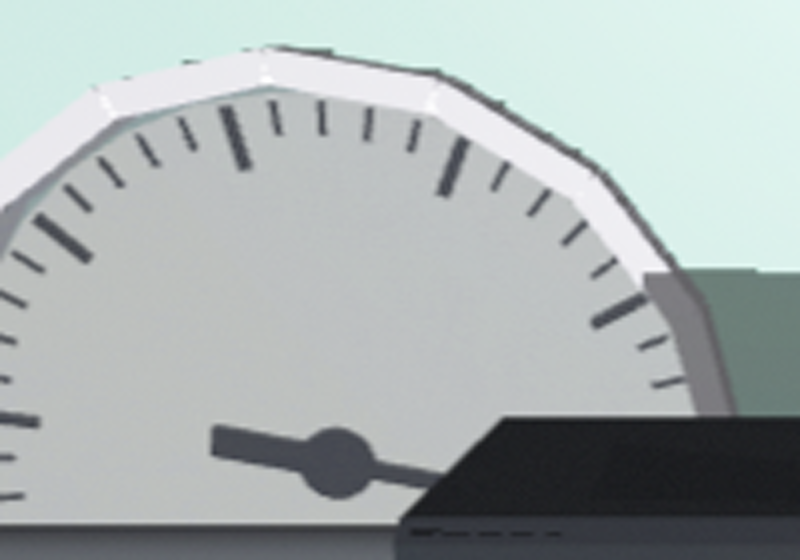

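Run:
```python
from dial import *
c=cam("wrist"); W=lambda l:np.float64(l)/4+[80,120]-0.375
print(majors([W(q) for q in [(619,312),(452,167),(235,138),(64,239)]],c))
print(ang(W((215,438)),W((339,463)),c),ang(W((430,480)),W((339,463)),c))
```

```text
(array([-61.91,  27.68,  98.56,  44.9 ]), np.float64(0.11))
(np.float64(-76.7), np.float64(16.9)) (np.float64(102.4), np.float64(12.5))
```

>>> step_arm(deltas=[2.2,0,1.2,0,0.2,0,0,2,0,1,0,0,0,0,1.5,0,0,0,0,0,0])

```text
clock: 22.78
tcp_pos: [612.7, 66.5, 65.9]
tcp_rot: [-3.127, 1.233, -3.126]
contact_force: [-0.2, 0.0, 4.5]
opening: 0.1
```

```bash
python3 tgt.py 605.4 66.1 67.4 -0.342 0 -0.94;python3 st.py
```

```text
tool delta [ 1.  -0.4 -7.4]
tilt fix deg wy,wz [0.67 0.3 ]
22.7833 [612.7  66.5  65.9] [-0.2  0.   4.5] 0.1
[[-0.331 -0.002  0.944]
 [-0.005  1.     0.001]
 [-0.944 -0.005 -0.331]]
```

>>> step_arm(deltas=[-4,0,0,0,0,0,0,-10,0,5,0,0,0,0,-15,0,10,0,0,0,0,-15,0,12,0,0,0,0,-15,0,12,0,0,0,0,-10,0,12,0,0,0,0,0,0,0,0,0,0,0,0,0,0,0,0,0,0])

```text
clock: 23.45
tcp_pos: [685.5, 66.7, 114.2]
tcp_rot: [-3.13, 1.23, -3.13]
contact_force: [-0.2, -0.7, -0.6]
opening: 0.3
```

```bash
python3 tgt.py 605.4 66.1 67.4 -0.342 0 -0.94;python3 st.py;  python3 - <<'E'
from dial import *
c=cam("wrist"); import pickle; pickle.dump(c,open("w20.pkl","wb")); cv2.imwrite("pics/w20f.png",c[0][:,:,::-1]); crop(c[0],180,100,290,190,7,"w20.png")
E
```

```text
tool delta [ 70.9  -0.4 -59.9]
tilt fix deg wy,wz [0.48 0.23]
23.45 [685.5  66.7 114.2] [-0.2 -0.7 -0.6] 0.3
[[-0.334 -0.001  0.943]
 [-0.004  1.    -0.   ]
 [-0.943 -0.004 -0.334]]
```

View pics/w20.png

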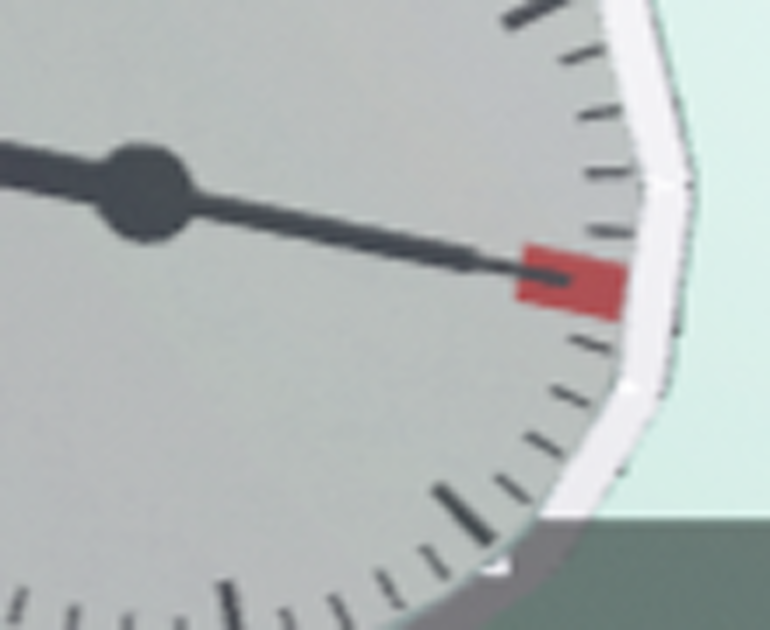

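>>> step_arm(deltas=[-20,0,0,0,0,0,0,-20,0,0,0,0,0,0,-20,0,0,0,0,0,0,-20,0,0,0,0,0,0,0,0,0,0,0,0,0,0,0,0,0,0,0,0])

```text
clock: 24.0
tcp_pos: [706.3, 67.2, 186.5]
tcp_rot: [-3.127, 1.214, -3.127]
contact_force: [-0.4, -0.3, -0.5]
opening: -0.2
```

```bash
python3 st.py;  python3 - <<'E'
from dial import *
c=cam("wrist"); cv2.imwrite("pics/w21f.png",c[0][:,:,::-1]); a=cam("scene"); cv2.imwrite("pics/s21.png",a[0][:,:,::-1])
E
```

```text
24.0 [706.3  67.2 186.5] [-0.4 -0.3 -0.5] -0.2
[[-0.349 -0.001  0.937]
 [-0.005  1.    -0.001]
 [-0.937 -0.005 -0.349]]
```

View pics/w21f.png

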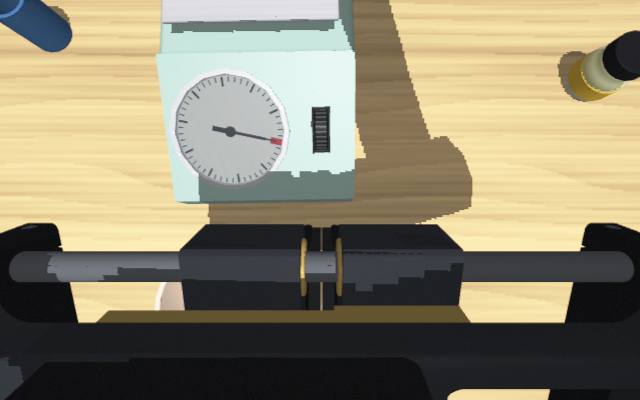

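View pics/s21.png

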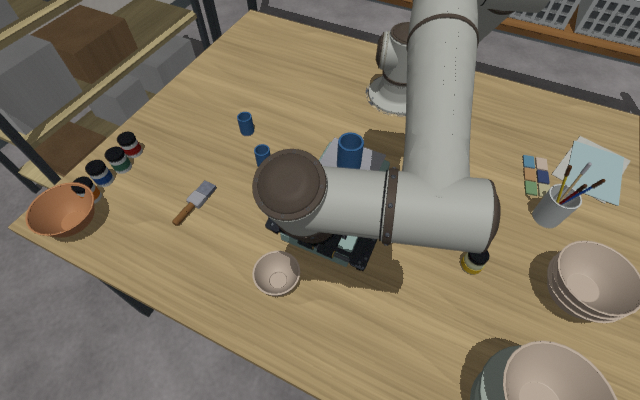

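The wrist view has the needle tip on the red mark at (277,141). In the scene view the pot stands on the pan at (350,150), and the bowl, jar and brush have not moved. Handing in.

```bash
python3 -c "
from workcell import *
print(job_done())"
```

```text
the job is handed in; nothing more can be done
None
```

The blue pot is standing upright on the scale pan, released, and the dial's red zero mark is under the needle tip. I handed the job in at about 24 s of the 72 s allowed.

- **Pot:** I took the largest of the three blue pots. I lowered it onto the pan about 1 mm at a time before letting go.
- **Slip on the first try:** On my first way down to the pot the gripper drifted about 15 mm sideways. A finger nudged and slightly tilted the pot. I backed off, the pot settled upright in nearly the same place, and the second approach was clean.
- **Tare:** I rolled the wheel down the slope in four strokes with the shut fingertips. The wrist force read about 10 N at most, under the 30 N limit.
- **Final checks:** In the last close-up the needle tip lies inside the red mark, near its middle, and a later, wider view still shows it there. The scene view shows the pot on the pan, and the bowl, jar and brush unmoved. The gripper was well clear and reading about 0 N.
- **Small disagreement:** My angle readings from different views differed by about 1–2° (needle 100.6° from the scene camera, 102.4° from the wrist). I went by the final close-up rather than the numbers.

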